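# Set up the bracket station at the grinding bench

## Robot

A 6-joint arm with a two-finger parallel gripper is mounted at the origin on the work surface. World frame = base frame: x ahead of the robot, y to its left, z up, the work surface at z = 0. Lengths are in m, angles in rad, forces in N, time in s.
With the tool pointing down it reaches from about 0.325 to 0.775 m from the base axis. Payload 5.5 kg.
Tool frame: the origin (TCP) lies at the very end of the fingers, on their centre line; the grasp point (between the pads) lies 19 mm behind it (pinch_z is the distance from the TCP to the grasp point, in m); z points along the fingers, y is the line along which they close (so a half turn about z gives the same grasp; the last joint's range is limited). The gripper opens to 85 mm and grips with 20 to 120 N. Pads are 22 mm wide; open, the fingers measure 114 mm over their backs; the gripper's body (76 mm by 85 mm) begins 54 mm behind the grasp point. The pads swing forward as they close: fully open they stand 13 mm farther back than shut.
Start: joints at [1.145, 0.091, 1.231, -0, 1.82, -0.057], TCP at [0.216, 0.56, 0.231] pointing down, gripper open.
Joint ranges: [-2.87, 2.87], [-0.86, 2.18], [0.17, 2.46], [-1.51, 4.65], [0.06, 2.69], [-2.65, 2.65]. Speed limits (rad/s): [2.57, 2.57, 3.01, 3.14, 3.14, 3.14].

## Interface

Orientations are given as a rotation vector (axis times angle).
In Python, from rig import * gives the robot as it stands.
- The arm moves only by the tool drive_tool, never from a script. Its argument "plan" is one flat list of numbers, 7 for each row, row after row: the turn, a rotation vector about the tool's x, y, z in rad, then the shift along the tool's x, y, z in m, then the gripper command: -1 is fully open, 1 is shut, values between are in proportion. In form: [ax, ay, az, dx, dy, dz, fingers, ax, ay, az, dx, dy, dz, fingers, ...]. A call has 1 to 10 rows; each row shifts and turns the commanded pose from where the row before left it, along the tool's axes as they then stand; what a row does not reach is not made up. A row lasts 1/10 s, in which the tool goes at most 50 mm and 8.59 degrees, less where a joint would pass 70% of its speed; a pose out of reach is approached as far as the arm can. A call is refused whole if a number of a shift passes 0.05 or a number of a turn 0.15, either way. A call with a gripper value outside its range is refused whole. The fingers move at their own pace and stop on an object; "grip_force" is the grip in N (left out, the last holds). Time passes only in rows, so rows that do not move let the fingers close. It gives the time, the measured TCP pose, the force, the opening and the grip force at its end, in the units of the state.
- sense(): the state, without advancing time (a new reading comes with each control period).
- grab_frame(name): name is "scene" or "top" or "wrist"; returns a dict with "frame" (400x640x3 uint8, red, green, blue), "intrinsics" (3x3 intrinsics, pixels), "R" (3x3) and "t" (3): a world point X has camera coordinates R X + t. Camera axes: x right, y down, z forward; pixel columns grow to the right and rows downward; lengths in m; the calibration is good to about 2 mm. A picture is of the moment at which its call begins. There is no depth.
- finish_job(): hands the job in; it is judged then, once.
The state is a dict: "time_s": time; "joints": joint angles; "joint_vel": joint speeds; "tau": joint torques, N m; "tool_pos": TCP position; "tcp_rot": TCP orientation; "force": force on the tool from outside, world axes, zero at the start; "moment": the same for the moment, N m; "width": finger opening in m; "grip_force": force on a finger pad.
Only numpy, scipy, OpenCV 4.12 (cv2) and the standard library are available. Lean on these libraries where they do the work, as an engineer would, in place of code of your own. Each camera call takes 0.05 s, during which the arm holds its last target. There are 200 camera calls.

## Task

Get the bracket station ready: first slide the steel pan along the bench, without lifting it, from its parking ring into the empty painted ring beside the keyed jig, and once it stands there tip all the nuts out of the cup into it and stand the empty cup upright back on its rubber coaster. Seat every bracket fully home and upright in a nest of the jig, at any time and in any nest: each nest has a key in one corner and takes the bracket's cut-off corner only one way round, so if a bracket stops high, turn it half round and try again. Leave the sharpening stone, the bottle and the wrench where they are, and let go of everything at the end.

Things in the scene. Friction and masses are not known exactly. Their poses are not given: they have to be found in the camera images.
- jig: keyed jig fixed to the bench, 88 (x) x 226 (y) x 18 mm high, origin under its centre: three nests in a row along its y, 70 mm apart. In each nest a steel key, 11 x 11 mm and as high as the nest is deep, fills the (+x, +y) or else the (-x, -y) corner: which one varies from nest to nest and start to start and is not given; see it from above, or try a bracket and feel whether it drops in
- nest0 (a point): centre of the floor of nest 0 (-y end of the jig), 6 mm above the bench; axes as the jig's. 60 (x) x 38 (y) mm, 12 mm deep, square-edged: 2 mm to spare all round a bracket's foot. Key at (+x, +y): it takes a bracket whose x is along the jig's x; key at (-x, -y): one turned half round. The wrong way round, the foot stops on the key, 12 mm high
- nest1 (a point): centre of the floor of nest 1 (middle of the jig), 6 mm above the bench; axes as the jig's. 60 (x) x 38 (y) mm, 12 mm deep, square-edged: 2 mm to spare all round a bracket's foot. Key at (+x, +y): it takes a bracket whose x is along the jig's x; key at (-x, -y): one turned half round. The wrong way round, the foot stops on the key, 12 mm high
- nest2 (a point): centre of the floor of nest 2 (+y end of the jig), 6 mm above the bench; axes as the jig's. 60 (x) x 38 (y) mm, 12 mm deep, square-edged: 2 mm to spare all round a bracket's foot. Key at (+x, +y): it takes a bracket whose x is along the jig's x; key at (-x, -y): one turned half round. The wrong way round, the foot stops on the key, 12 mm high
- bracket0_c (a point): aluminium bracket, an upside-down T: foot 56 (x) x 34 (y) x 12 mm, on its middle an upright fin 56 (x) x 10 (y) mm that rises to 48 mm over the underside. This point is its centre, 24 mm above the underside; x along the fin, z up. The (+x, +y) corner of the foot is cut away, 12 x 12 mm, to clear a nest's key. 0.12 kg. Any bracket may go in any nest. Two or three are present; an absent one reads None
- bracket1_c (a point): centre of a bracket exactly like bracket0 (None if absent)
- bracket2_c (a point): centre of a bracket exactly like bracket0 (None if absent)
- pan_c (a point): round steel pan: centre of its inner floor, 4 mm above its underside. Underside 124 mm, rim 140 mm across, 35 mm high, wall 3 mm; about 0.5 kg. A flat handle sticks out along the pan's -x
- pan: the same pan: origin at the centre of its underside; it stands loose on the bench and slides
- pan_handle (a point): grip point on the pan's handle, 115 mm from the pan's axis: the handle is a level bar 14 mm wide (pan's y), 10 mm thick, its middle 28 mm above the bench, running from 66 to 152 mm from the pan's axis
- park_mark: white ring, 170 mm across, painted on the bench: the place where the pan stands at the start. Origin at its centre
- work_mark: white ring, 170 mm across, painted on the bench next to the jig, empty at the start: the place the pan must go to. Origin at its centre, on the bench
- coaster: round black rubber coaster fixed to the bench, 90 mm across, 4 mm thick; the cup stands on it. Origin at the centre of its underside
- cup_c (a point): open grey plastic cup, straight-sided, 58 mm across and 70 mm high, wall 3 mm, 0.12 kg; it holds the nuts. Grip it firmly (35 N or so does no harm), or it swivels between the fingers when tipped. This point is on its axis, 35 mm above its underside; z points out of the mouth
- cup: the same cup: origin at the centre of its underside
- nut0_c (a point): centre of one of six square steel nuts, 13 x 13 x 8 mm, 10 g, in the cup at the start. They slide on the cup's wall only where it slopes down by more than about 35 degrees, so tip the cup to 125 to 135 degrees from upright
- nut1_c (a point): centre of one of six square steel nuts, 13 x 13 x 8 mm, 10 g, in the cup at the start. They slide on the cup's wall only where it slopes down by more than about 35 degrees, so tip the cup to 125 to 135 degrees from upright
- nut2_c (a point): centre of one of six square steel nuts, 13 x 13 x 8 mm, 10 g, in the cup at the start. They slide on the cup's wall only where it slopes down by more than about 35 degrees, so tip the cup to 125 to 135 degrees from upright
- nut3_c (a point): centre of one of six square steel nuts, 13 x 13 x 8 mm, 10 g, in the cup at the start. They slide on the cup's wall only where it slopes down by more than about 35 degrees, so tip the cup to 125 to 135 degrees from upright
- nut4_c (a point): centre of one of six square steel nuts, 13 x 13 x 8 mm, 10 g, in the cup at the start. They slide on the cup's wall only where it slopes down by more than about 35 degrees, so tip the cup to 125 to 135 degrees from upright
- nut5_c (a point): centre of one of six square steel nuts, 13 x 13 x 8 mm, 10 g, in the cup at the start. They slide on the cup's wall only where it slopes down by more than about 35 degrees, so tip the cup to 125 to 135 degrees from upright
- stone_c (a point): bystander: sharpening stone, 60 x 200 x 25 mm, lying on the bench; this point is its centre
- bottle_c (a point): bystander: white spray-oil bottle with a red cap, 60 mm across, 130 mm high, standing; this point is its centre
- wrench_grip (a point): bystander: steel wrench, 180 mm long, lying on the bench; a point on its handle
Not all that is in view belongs to the job. What is shaped like the jig but blue or red is not meant. Leave any red look-alike of the part that bears bracket0_c alone.

How it is judged:
By the outcome, as a careful person would: the job done as asked, in the order asked, and still so for the second after the job is handed in, with the robot touching nothing.
Of bracket0, bracket1, bracket2 only 2 to 3 are there at a start; the rules pass over those that are not, and their reading is None.
At some moment in a run one of bracket0, bracket1, bracket2, pan may be knocked a few centimetres aside while the robot is not near it.
It also fails if it takes over 208 s, if anything falls off the work surface, if the arm or the gripper's body presses on something with over 40 N, if the wrist force passes 120 N, or if a joint passes its speed limit or range.

## Working session

There is one attempt and no reset: what is moved stays moved. The work goes in short steps, Python scripts to look and compute and a tool call to move; the robot and the scene stay as the last step left them, time stands still between calls to the robot, and variables do not carry over. Pictures are saved under pics/ and viewed, at most 14 in all, crops included, and the job is handed in when it is done.

Besides the shell and the picture viewer there is one more tool, called after ">>>" as name(argument=value, ...), one argument or row to a line, values as JSON. drive_tool: Moves the arm, as the interface text tells. Its arguments: {"type":"object","properties":{"plan":{"type":"array","items":{"type":"number"}},"grip_force":{"type":"number"}},"required":["plan"]}

```bash
ls; mkdir -p pics; python3 - <<'E'
from rig import *
import cv2
s=sense();print({k:(v if not hasattr(v,'tolist') else [round(float(a),3) for a in v]) for k,v in s.items()})
for n in ("top","scene"):
    g=grab_frame(n);cv2.imwrite(f"pics/{n}0.png",g["frame"][...,::-1])
    print(n,g["intrinsics"],g["R"],g["t"])
E
```

```text
pics
{'time_s': 0.0, 'joints': [1.145, 0.092, 1.232, -0.0, 1.82, -0.057], 'joint_vel': [0.001, -0.0, -0.0, -0.0, -0.001, 0.001], 'tau': [0.0, -45.873, -41.802, -0.0, 0.012, -0.0], 'tool_pos': [0.216, 0.559, 0.23], 'tcp_rot': [-0.576, -3.088, 0.003], 'force': [-0.635, 0.888, -0.4], 'moment': [-0.018, 0.002, 0.019], 'grip_force': 0.0, 'width': 0.08564238057164271}
top [[369.4441147    0.         319.21407903]
 [  0.         369.4441147  201.8935519 ]
 [  0.           0.           1.        ]] [[ 0.00198235 -0.99993778  0.01097761]
 [-0.99560232 -0.00300167 -0.09363234]
 [ 0.09365947 -0.01074372 -0.99554632]] [0.03730892 0.52286032 1.01727329]
scene [[410.60504329   0.         318.88746596]
 [  0.         410.60504329 198.52369976]
 [  0.           0.           1.        ]] [[ 0.03412281  0.99937565 -0.00916215]
 [ 0.73673125 -0.03134757 -0.67545866]
 [-0.67532415  0.0162985  -0.73734093]] [-0.08070325 -0.31069889  1.47073083]
```

View pics/top0.png

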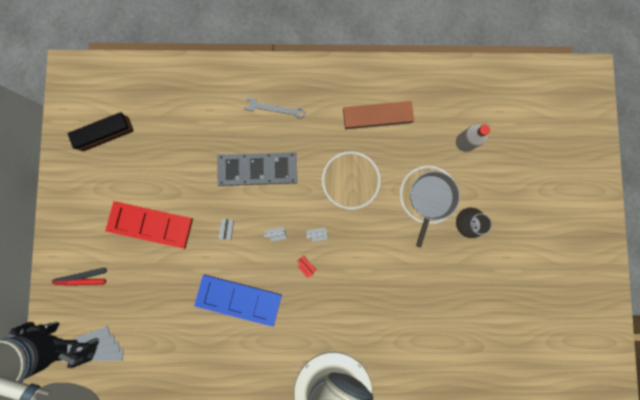

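View pics/scene0.png

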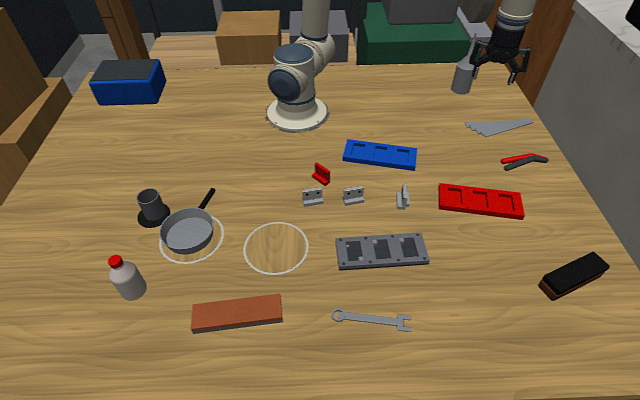

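Top view (up is +x, left is +y): jig (257,169), work ring (351,180), pan (435,194) with its handle toward (420,245), cup (474,223), three brackets at (227,229), (275,234), (317,234), and a red look-alike at (306,266).

```bash
cat > h.py <<'E'
from rig import *
import cv2, numpy as np
from scipy.spatial.transform import Rotation as Ro
np.set_printoptions(precision=4,suppress=True)
def cast(g,px,z):
    px=np.atleast_2d(np.float64(px));K,R,t=g["intrinsics"],g["R"],g["t"]
    d=np.c_[px,np.ones(len(px))]@np.linalg.inv(K).T@R; c=-R.T@t
    return c+d*((z-c[2])/d[:,2])[:,None]
def proj(g,X):
    q=np.atleast_2d(X)@g["R"].T+g["t"];q=q@g["intrinsics"].T
    return q[:,:2]/q[:,2:]
def st():
    s=sense();R=Ro.from_rotvec(s["tcp_rot"]).as_matrix()
    return s,np.array(s["tool_pos"]),R
def comps(m,amin):
    n,l,stt,c=cv2.connectedComponentsWithStats(m.astype(np.uint8))
    return [(l==i,stt[i],c[i]) for i in range(1,n) if stt[i][4]>=amin]
E
python3 - <<'E'
from h import *
g=grab_frame("top");f=g["frame"];np.save("top0.npy",f)
c=f[95:285,195:505][...,::-1]
cv2.imwrite("pics/topc.png",cv2.resize(c,None,fx=2.58,fy=2.58,interpolation=cv2.INTER_CUBIC))
hsv=cv2.cvtColor(f,cv2.COLOR_RGB2HSV)
gray=(hsv[...,1]<45)
gray[:90]=0;gray[290:]=0;gray[:,:190]=0;gray[:,510:]=0
for m,s,cc in comps(gray,40):
    p=np.argwhere(m)[:,::-1].astype(np.float32)
    print(s,cc,cv2.minAreaRect(p),f[m].mean(0),cast(g,cc,0)[0])
E
```

```text
[244  97  61  21 405] [273.3704 107.8864] ((274.5135192871094, 107.91891479492188), (60.49882888793945, 12.494322776794434), 9.462321281433105) [146.879  148.7654 146.1877] [0.8034 0.1742 0.    ]
[457 125  30  26 480] [470.1375 138.4896] ((470.2235107421875, 138.49412536621094), (20.861446380615234, 29.29806137084961), 57.528804779052734) [121.4479 116.9542 110.5042] [ 0.714 -0.406  0.   ]
[322 151  59  59 419] [350.6945 179.8735] ((350.6000061035156, 179.79998779296875), (58.13776397705078, 57.24333572387695), 26.56505012512207) [191.5442 187.9403 171.5418] [ 0.5896 -0.053   0.    ]
[ 217  152   80   34 2429] [256.2944 168.557 ] ((256.3745422363281, 168.48660278320312), (30.766096115112305, 79.30657958984375), 87.95458984375) [103.1848 106.6838 107.7093] [0.6218 0.2213 0.    ]
[ 400  166   60   80 2297] [432.1537 196.1197] ((423.25, 199.25), (58.68986892700195, 72.1249008178711), 45.0) [138.4828 141.461  140.2786] [ 0.5429 -0.2891  0.    ]
[459 211  33  25 609] [474.936  223.3448] ((474.9085693359375, 223.4630584716797), (32.436710357666016, 23.516616821289062), 3.5763344764709473) [78.0706 76.4532 72.6223] [ 0.4643 -0.4108  0.    ]
[218 219  16  21 247] [225.6316 229.0688] ((225.49996948242188, 228.99998474121094), (12.869343757629395, 19.65757179260254), 8.130102157592773) [148.6478 151.0688 147.8583] [0.4462 0.3056 0.    ]
[264 227  23  15 237] [275.5105 233.7637] ((274.6000061035156, 234.3000030517578), (12.432538986206055, 21.466257095336914), 79.69515228271484) [164.0338 166.8228 163.2405] [0.4332 0.1631 0.    ]
[306 227  21  15 230] [316.6913 234.0087] ((316.16217041015625, 234.47300720214844), (12.165525436401367, 20.54987335205078), 80.53767395019531) [166.2565 169.0826 165.4652] [0.4327 0.0454 0.    ]
```

View pics/topc.png

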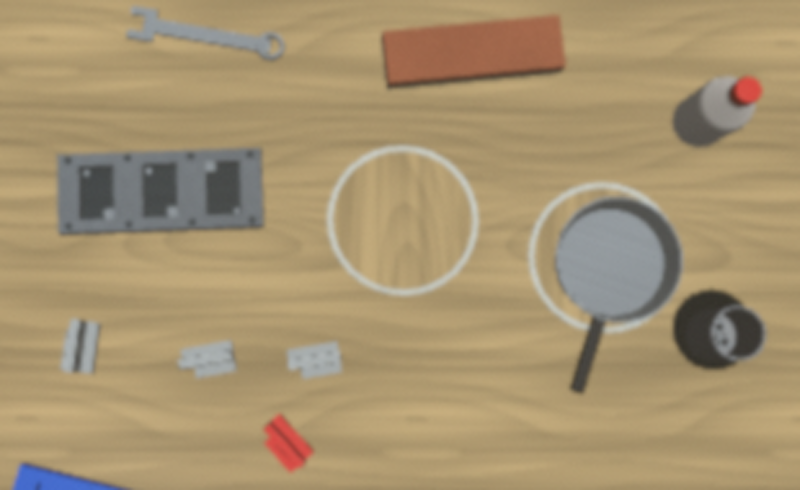

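Cropped view (2.58x): the large key squares look to be in the (-x,-y) corner of nests 2 and 1, and in the (+x,+y) corner of nest 0. I'll confirm this from the wrist camera. The pan handle runs from (598,320) to (577,390) in the crop.

```bash
cat >> h.py <<'E'
def to(P,ydir=None,z=None):
    """tool-frame az and then shift (after turn) to reach P with tool y along +-ydir (world xy)"""
    s,p,R=st(); az=0.
    if ydir is not None:
        u=R.T@np.r_[ydir,0.]; az=np.arctan2(-u[0],u[1]); az=(az+np.pi/2)%np.pi-np.pi/2
    Rn=R@Ro.from_rotvec([0,0,az]).as_matrix()
    print("t",round(s["time_s"],2),"pos",p,"q",np.round(s["joints"],2),"tz",R[:,2],"az",round(az,4),"shift",Rn.T@(np.array(P)-p))
E
python3 - <<'E'
from h import *
g=grab_frame("top");f=g["frame"]
hsv=cv2.cvtColor(f,cv2.COLOR_RGB2HSV)
d=(hsv[...,2]<75);d[:217]=0;d[252:]=0;d[:,:412]=0;d[:,440:]=0
for m,s,c in comps(d,10):
    p=np.argwhere(m)[:,::-1].astype(np.float32)
    P=cast(g,p,0.033)[:,:2];c=P.mean(0);u=np.linalg.svd(P-c)[2][0];u*=np.sign(u[0])
    t=(P-c)@u; print("handle",s,c,u,t.min(),t.max(), "axis est",c+u*(t.min()+.152))
    U=u
# rim
gr=hsv[...,1]<45; gr[:150]=0;gr[230:]=0;gr[:,:395]=0;gr[:,464:]=0
ring=(hsv[...,2]>170)&(hsv[...,1]<60)
m=comps(ring&gr,30)
for a,s,c in m: print("bright",s,c)
# work ring centre
w=(hsv[...,1]<45);w[:145]=0;w[215:]=0;w[:,:318]=0;w[:,386:]=0
p=np.argwhere(w)[:,::-1].astype(np.float32);P=cast(g,p,0)
A=np.c_[2*P[:,:2],np.ones(len(P))];x=np.linalg.lstsq(A,(P[:,:2]**2).sum(1),rcond=None)[0]
print("work",x[:2],np.sqrt(x[2]+x[0]**2+x[1]**2))
# inner floor of the pan: bluish-grey uniform
fl=(np.abs(f.astype(int)-np.median(f[185:200,425:440].reshape(-1,3),0)).max(2)<14);fl[:160]=0;fl[225:]=0;fl[:,:400]=0;fl[:,465:]=0
a=max(comps(fl,30),key=lambda k:k[1][4]);cs=cv2.findContours(a[0].astype(np.uint8),0,1)[0][0]
e=cv2.minEnclosingCircle(cs);print("floor",e,cast(g,e[0],0.004))
c,u=cast(g,e[0],.004)[0][:2],U
print("grip",c-u*.115);to(np.r_[c-u*.115,.2],[-u[1],u[0]])
E
```

```text
handle [418 220   9  26  73] [ 0.4357 -0.2471] [ 0.9489 -0.3154] -0.03497142788620848 0.038442827975333375 axis est [ 0.5467 -0.284 ]
bright [400 166  51  57 246] [415.9065 186.9268]
bright [430 218  17   6  38] [437.0789 221.0789]
work [ 0.59   -0.0529] 0.08189682569998222
floor ((430.5374450683594, 196.87828063964844), 20.4027099609375) [[ 0.5402 -0.2831  0.004 ]]
grip [ 0.4311 -0.2468]
t 0.2 pos [0.2162 0.5595 0.2305] q [ 1.15  0.09  1.23  0.    1.82 -0.06] tz [-0.0005 -0.0012 -1.    ] az -0.0478 shift [-0.4582 -0.6973  0.0314]
```

>>> drive_tool(
  plan=[0, 0, -0.048, 0, 0, 0, -1, 0, 0, 0, -0.0255, -0.0387, 0, -1, 0, 0, 0, -0.0255, -0.0387, 0, -1, 0, 0, 0, -0.0255, -0.0387, 0, -1, 0, 0, 0, -0.0255, -0.0387, 0, -1, 0, 0, 0, -0.0255, -0.0387, 0, -1, 0, 0, 0, -0.0255, -0.0387, 0, -1, 0, 0, 0, -0.0255, -0.0387, 0, -1, 0, 0, 0, -0.0255, -0.0387, 0, -1, 0, 0, 0, -0.0255, -0.0387, 0, -1],
)

```text
time_s: 1.2
tool_pos: [0.3242, 0.1551, 0.2313]
tcp_rot: [0.501, 3.101, 0.0]
force: [0.9, -0.2, -0.8]
width: 0.0856
grip_force: 0.0
```

>>> drive_tool(
  plan=[0, 0, 0, -0.0255, -0.0387, 0, -1, 0, 0, 0, -0.0255, -0.0387, 0, -1, 0, 0, 0, -0.0255, -0.0387, 0, -1, 0, 0, 0, -0.0255, -0.0387, 0, -1, 0, 0, 0, -0.0255, -0.0387, 0, -1, 0, 0, 0, -0.0255, -0.0387, 0, -1, 0, 0, 0, -0.0255, -0.0387, 0, -1, 0, 0, 0, -0.0255, -0.0387, 0, -1, 0, 0, 0, -0.0255, -0.0387, 0, -1, 0, 0, 0, 0, 0, 0, -1],
)

```text
time_s: 2.2
tool_pos: [0.4321, -0.2504, 0.2287]
tcp_rot: [-0.509, -3.096, -0.0]
force: [-0.3, 0.2, -1.3]
width: 0.0852
grip_force: 0.0
```

```bash
python3 - <<'E'
from h import *
g=grab_frame("wrist");cv2.imwrite("pics/w1.png",g["frame"][...,::-1]);print(g["R"],-g["R"].T@g["t"])
to([.437,-.247,.2],[.3154,.9489])
E
```

```text
[[ 0.3188  0.9478 -0.001 ]
 [ 0.9144 -0.3073  0.2635]
 [ 0.2494 -0.0849 -0.9647]] [ 0.3689 -0.2293  0.3714]
t 2.25 pos [ 0.4319 -0.2482  0.2295] q [-0.59 -0.18  1.5  -0.    1.83 -1.84] tz [-0.003   0.0017 -1.    ] az -0.0036 shift [-0.0046  0.0027  0.0295]
```

View pics/w1.png

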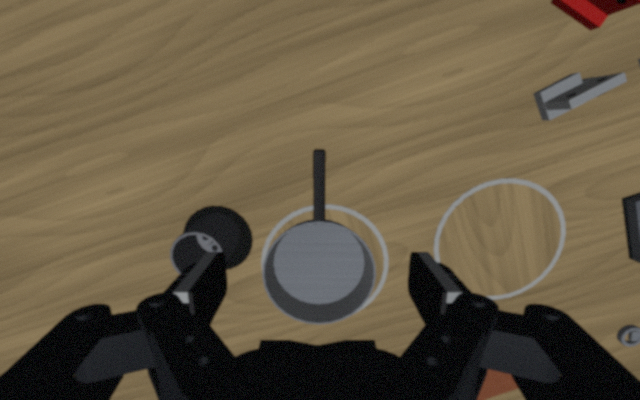

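The wrist view shows the handle running vertically at columns 313-325, rows 150-220, with the pan floor centred near (319,262). I'll take the handle axis from it.

```bash
python3 - <<'E'
from h import *
g=grab_frame("wrist");f=g["frame"];v=f.max(2)
d=v<70;d[:140]=0;d[222:]=0;d[:,:290]=0;d[:,350:]=0
m,s,c=max(comps(d,50),key=lambda k:k[1][4])
P=cast(g,np.argwhere(m)[:,::-1],0.033)[:,:2];c=P.mean(0);u=np.linalg.svd(P-c)[2][0];u*=np.sign(u[0]);t=(P-c)@u
print(s,c,u,t.min(),t.max(),"axis",c+u*(t.min()+.152))
fl=(np.abs(f.astype(int)-np.median(f[255:270,305:335].reshape(-1,3),0)).max(2)<14);fl[:200]=0;fl[330:]=0;fl[:,:250]=0;fl[:,390:]=0
a=max(comps(fl,30),key=lambda k:k[1][4]);cs=cv2.findContours(a[0].astype(np.uint8),0,1)[0][0]
W=cast(g,cs[:,0,:],.004)[:,:2].astype(np.float32);e=cv2.minEnclosingCircle(W);print("floor",e)
to(np.r_[c+u*(t.min()+.037),.010],[-u[1],u[0]])
E
```

```text
[306 150  22  72 805] [ 0.4367 -0.2502] [ 0.9482 -0.3178] -0.04097424192063724 0.04130403141925877 axis [ 0.5419 -0.2855]
floor ((0.5406765341758728, -0.2841242253780365), 0.06139015033841133)
t 2.3 pos [ 0.432  -0.2468  0.2303] q [-0.59 -0.18  1.5   0.    1.83 -1.84] tz [-0.0018  0.0016 -1.    ] az 0.0007 shift [-0.0021 -0.002   0.2203]
```

>>> drive_tool(
  plan=[0, 0, 0, -0.002, -0.002, 0.04, -0.3, 0, 0, 0, 0, 0, 0.04, -0.3, 0, 0, 0, 0, 0, 0.04, -0.3, 0, 0, 0, 0, 0, 0.04, -0.3, 0, 0, 0, 0, 0, 0.03, -0.3, 0, 0, 0, 0, 0, 0.02, -0.3, 0, 0, 0, 0, 0, 0.008, -0.3, 0, 0, 0, 0, 0, 0, 1, 0, 0, 0, 0, 0, 0, 1, 0, 0, 0, 0, 0, 0, 1],
  grip_force=40,
)

```text
time_s: 3.3
tool_pos: [0.4345, -0.2491, 0.0153]
tcp_rot: [0.501, 3.098, -0.002]
force: [-2.9, -0.5, 2.6]
width: 0.0126
grip_force: 43.8
```

>>> drive_tool(
  plan=[0, 0, 0, 0, 0, 0, 1, 0, 0, 0, 0, 0, 0, 1, 0, 0, 0, 0, 0, 0, 1],
)

```text
time_s: 3.6
tool_pos: [0.4344, -0.2492, 0.0151]
tcp_rot: [0.501, 3.099, -0.002]
force: [-0.8, 1.8, 6.8]
width: 0.0129
grip_force: 43.0
```

```bash
python3 - <<'E'
from h import *
s,p,R=st();print(s["width"],s["grip_force"],s["force"])
c=np.array([.5415,-.285]);w=np.array([.590,-.053])
to(np.r_[p[:2]+w-c,p[2]])
E
```

```text
0.012916032008347239 42.95464754104614 [-0.8321  1.8406  6.7901]
t 3.6 pos [ 0.4344 -0.2492  0.0151] q [-0.59 -0.11  1.82  0.    1.43 -1.84] tz [ 0.0024 -0.0015 -1.    ] az 0.0 shift [ 0.0271  0.2355 -0.0002]
```

>>> drive_tool(
  plan=[0, 0, 0, 0.001, 0.01, 0, 1, 0, 0, 0, 0.0023, 0.02, 0, 1, 0, 0, 0, 0.0023, 0.02, 0, 1, 0, 0, 0, 0.0023, 0.02, 0, 1, 0, 0, 0, 0.0023, 0.02, 0, 1, 0, 0, 0, 0.0023, 0.02, 0, 1, 0, 0, 0, 0.0023, 0.02, 0, 1, 0, 0, 0, 0.0023, 0.02, 0, 1, 0, 0, 0, 0.0023, 0.02, 0, 1, 0, 0, 0, 0.0023, 0.02, 0, 1],
)

```text
time_s: 4.6
tool_pos: [0.4741, -0.0623, 0.0151]
tcp_rot: [0.503, 3.097, -0.004]
force: [-0.5, -5.1, 4.9]
width: 0.0129
grip_force: 42.8
```

>>> drive_tool(
  plan=[0, 0, 0, 0.0023, 0.02, 0, 1, 0, 0, 0, 0.0023, 0.015, 0, 1, 0, 0, 0, 0.001, 0.01, 0, 1, 0, 0, 0, 0, 0, 0, 1, 0, 0, 0, 0, 0, 0, 1],
)

```text
time_s: 5.1
tool_pos: [0.4831, -0.0165, 0.0151]
tcp_rot: [0.5, 3.098, 0.001]
force: [0.9, 1.5, 5.0]
width: 0.013
grip_force: 42.9
```

```bash
cat >> h.py <<'E'
def pan(g,seed,zf=.004):
    """centre of pan floor from flood of floor colour around world seed"""
    f=g["frame"];q=proj(g,np.r_[seed,zf])[0].astype(int)
    m=np.abs(f.astype(int)-np.median(f[q[1]-6:q[1]+7,q[0]-6:q[0]+7].reshape(-1,3),0)).max(2)<14
    yy,xx=np.indices(m.shape);m&=np.hypot(xx-q[0],yy-q[1])<(45 if 1 else 0)
    a=max(comps(m,30),key=lambda k:k[1][4]);cs=cv2.findContours(a[0].astype(np.uint8),0,1)[0][0]
    return cv2.minEnclosingCircle(cast(g,cs[:,0],zf)[:,:2].astype(np.float32))
E
python3 - <<'E'
from h import *
g=grab_frame("top");print(pan(g,[.59,-.053]));s=sense();print(s["force"],s["width"])
cv2.imwrite("pics/t2.png",cv2.resize(g["frame"][110:290,200:500][...,::-1],None,fx=2.6,fy=2.6,interpolation=cv2.INTER_CUBIC))
to([.59,-.053,0])
E
```

```text
((0.5929673910140991, -0.052017100155353546), 0.05742333084344864)
[-0.4774  1.9663  5.952 ] 0.01336859215231835
t 5.15 pos [ 0.4831 -0.0165  0.0151] q [-0.11 -0.16  1.86  0.    1.44 -1.36] tz [ 0.0037  0.0006 -1.    ] az 0.0 shift [-0.1129 -0.001   0.0155]
```

View pics/t2.png

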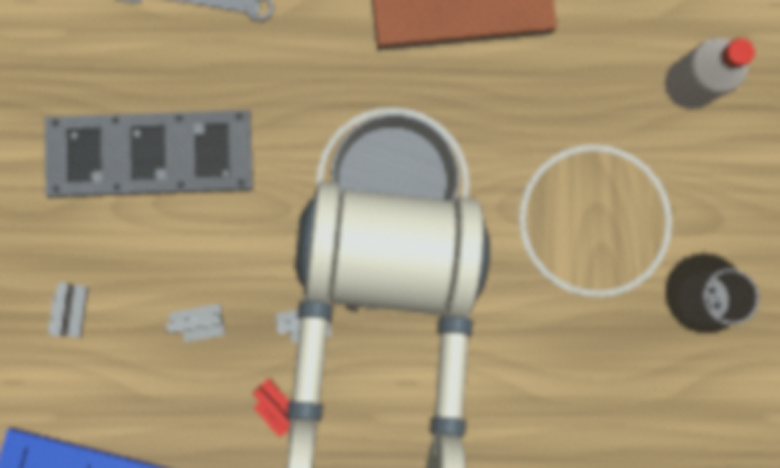

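The pan floor measures (0.593,-0.052) and sits inside the work ring, about 3 mm off centre. I'll release it, go up, and measure the cup.

>>> drive_tool(
  plan=[0, 0, 0, 0, 0, 0, 0.2, 0, 0, 0, 0, 0, 0, 0.2, 0, 0, 0, 0, 0, 0, 0.2, 0, 0, 0, 0, 0, -0.02, 0.2, 0, 0, 0, 0, 0, -0.04, 0.2, 0, 0, 0, 0, 0, -0.045, 0.2, 0, 0, 0, 0, 0, -0.045, -1, 0, 0, 0, 0, 0, -0.045, -1, 0, 0, 0, 0, 0, -0.03, -1, 0, 0, 0, 0, 0, 0, -1],
)

```text
time_s: 6.15
tool_pos: [0.4832, -0.0173, 0.2439]
tcp_rot: [0.501, 3.092, 0.001]
force: [0.0, 0.1, -0.7]
width: 0.0857
grip_force: 0.0
```

```bash
python3 - <<'E'
from h import *
g=grab_frame("top");f=g["frame"];v=f.max(2).astype(int)
d=v<60;d[:200]=0;d[250:]=0;d[:,:450]=0;d[:,500:]=0
m,s,c=max(comps(d,50),key=lambda k:k[1][4]);print("dark",s,c)
# left half of coaster outline, circle fit at z=.004
pts=[(x0:=np.argwhere(m[r])[:,0].min(),r) for r in range(s[1]+2,s[1]+s[3]-2)]
P=cast(g,pts,.004)[:,:2];A=np.c_[2*P,np.ones(len(P))];x=np.linalg.lstsq(A,(P**2).sum(1),rcond=None)[0]
print("coaster top",x[:2],np.sqrt(x[2]+x[0]**2+x[1]**2))
g=grab_frame("scene");f=g["frame"];q=proj(g,[.465,-.405,.04])[0];print(q)
v=f.max(2).astype(int);a,b=int(q[0]),int(q[1]);d=v<75;d[:b-40]=0;d[b+40:]=0;d[:,:a-40]=0;d[:,a+40:]=0
m,s,c=max(comps(d,50),key=lambda k:k[1][4]);print("scene dark",s,c)
cr=f[b-40:b+40,a-50:a+50];cv2.imwrite("pics/cup.png",cv2.resize(cr[...,::-1],None,fx=6,fy=6,interpolation=cv2.INTER_CUBIC));print(a-50,b-40)
g=grab_frame("top");c2=g["frame"][195:250,440:510];cv2.imwrite("pics/cup2.png",cv2.resize(c2[...,::-1],None,fx=8,fy=8,interpolation=cv2.INTER_CUBIC))
a=cv2.imread("pics/cup.png");b=cv2.imread("pics/cup2.png")[:,:];h=480;b=cv2.copyMakeBorder(b,0,h-b.shape[0],0,0,0)
cv2.imwrite("pics/cupb.png",cv2.resize(np.hstack([a,b]),None,fx=.68,fy=.68))
print(pan(g,[.593,-.052]));to([.4,-.48,.25])
E
```

```text
dark [457 209  22  28 284] [465.581 221.757]
coaster top [ 0.4668 -0.396 ] 0.038047380126573986
[146.6923 204.9574]
scene dark [138 189  32  39 907] [151.8181 209.3032]
96 164
((0.5727804899215698, -0.0984717607498169), 0.08475017547607422)
t 6.3 pos [ 0.4814 -0.0171  0.237 ] q [-0.11 -0.22  1.52 -0.    1.85 -1.36] tz [-0.0017  0.0001 -1.    ] az 0.0 shift [-0.0687 -0.465  -0.0129]
```

View pics/cupb.png

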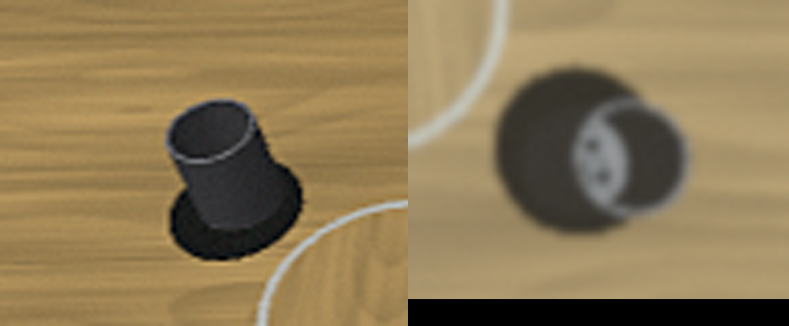

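Left crop (scene): cup mouth centre at (213,131). Right crop (top): mouth circle centre (633,157), coaster centre (581,151).

```bash
python3 - <<'E'
from h import *
g=grab_frame("top");s=grab_frame("scene")
a=cast(g,(481.4,223.9),.074)[0];b=cast(s,(148.2,196.1),.074)[0]
print("mouth",a,b,"coaster",cast(g,(471.8,222.8),.004))
m=(a+b)[:2]/2;r=m/np.linalg.norm(m);t=np.array([-r[1],r[0]]);print(m,r,t)
P=m-t*.18
to(np.r_[P,.25],r)
E
```

```text
mouth [ 0.4601 -0.396   0.074 ] [ 0.4642 -0.3904  0.074 ] coaster [[ 0.4657 -0.4     0.004 ]]
[ 0.4621 -0.3932] [ 0.7616 -0.648 ] [0.648  0.7616]
t 6.4 pos [ 0.4811 -0.017   0.2361] q [-0.11 -0.22  1.52 -0.    1.85 -1.36] tz [-0.0036  0.0004 -1.    ] az -1.1867 shift [ 0.4788 -0.2294 -0.0136]
```

>>> drive_tool(
  plan=[0, 0, 0.14, 0, 0, 0, -1, 0, 0, 0.14, 0, 0, 0, -1, 0, 0, 0.14, 0, 0, 0, -1, 0, 0, 0.14, 0, 0, 0, -1, 0, 0, 0.14, 0, 0, 0, -1, 0, 0, 0.14, 0, 0, 0, -1, 0, 0, 0.14, 0, 0, 0, -1, 0, 0, 0.14, 0, 0, 0, -1, 0, 0, 0.14, 0, 0, 0, -1, 0, 0, 0.14, 0, 0, 0, -1],
)

```text
time_s: 7.4
tool_pos: [0.4812, -0.017, 0.2363]
tcp_rot: [-2.386, -2.04, 0.003]
force: [0.3, 0.4, -0.3]
width: 0.0854
grip_force: 0.0
```

>>> drive_tool(
  plan=[0, 0, 0.14, 0, 0, 0, -1, 0, 0, 0.14, 0, 0, 0, -1, 0, 0, 0.14, 0, 0, 0, -1, 0, 0, 0.135, 0, 0, 0, -1, 0, 0, 0, -0.04, 0.019, -0.003, -1, 0, 0, 0, -0.04, 0.019, -0.003, -1, 0, 0, 0, -0.04, 0.019, -0.003, -1, 0, 0, 0, -0.04, 0.019, -0.003, -1, 0, 0, 0, -0.04, 0.019, -0.003, -1, 0, 0, 0, -0.04, 0.019, -0.003, -1],
)

```text
time_s: 8.4
tool_pos: [0.4118, -0.2751, 0.2546]
tcp_rot: [-2.85, -1.317, 0.002]
force: [-0.0, 0.7, -0.4]
width: 0.0853
grip_force: 0.0
```

>>> drive_tool(
  plan=[0, 0, 0, -0.04, 0.019, -0.003, -1, 0, 0, 0, -0.04, 0.019, -0.003, -1, 0, 0, 0, -0.04, 0.019, -0.003, -1, 0, 0, 0, -0.04, 0.019, -0.003, -1, 0, 0, 0, -0.04, 0.019, -0.003, -1, 0, 0, 0, -0.04, 0.019, -0.003, -1, 0, 0.13, 0, 0, 0, 0, -1, 0, 0.13, 0, 0, 0, 0, -1, 0, 0.13, 0, 0, 0, 0, -1, 0, 0.13, 0, 0, 0, 0, -1],
)

```text
time_s: 9.4
tool_pos: [0.3439, -0.5305, 0.2734]
tcp_rot: [-2.577, -1.19, -0.693]
force: [0.1, -0.8, -1.0]
width: 0.0854
grip_force: 0.0
```

```bash
python3 - <<'E'
from h import *
to([.463,-.394,.05]);print(st()[2])
E
```

```text
t 9.4 pos [ 0.3439 -0.5305  0.2734] q [-1.28  0.38  0.91  0.51  2.1  -0.37] tz [ 0.3249  0.3829 -0.8648] az 0.0 shift [0.0445 0.0024 0.2841]
[[ 0.5611  0.7613  0.3249]
 [ 0.658  -0.6484  0.3829]
 [ 0.5022 -0.001  -0.8648]]
```

>>> drive_tool(
  plan=[0, 0.13, 0, 0, 0, 0, -1, 0, 0.13, 0, 0, 0, 0, -1, 0, 0.13, 0, 0, 0, 0, -1, 0, 0.13, 0, 0, 0, 0, -1, 0, 0.13, 0, 0, 0, 0, -1, 0, 0.13, 0, 0, 0, 0, -1, 0, 0, 0, 0, 0, 0, -1],
)

```text
time_s: 10.1
tool_pos: [0.3432, -0.5308, 0.267]
tcp_rot: [-1.956, -0.89, -1.495]
force: [0.5, 0.6, -1.4]
width: 0.085
grip_force: 0.0
```

```bash
python3 - <<'E'
from h import *
s,p,R=st();z=R[:,2];print(R)
c=np.array([.463,-.394,.055])          # grasp centre on cup
T=c+z*.024
to(T-z*.15);to(T)
g=grab_frame("wrist");cv2.imwrite("pics/w3.png",g["frame"][...,::-1]);print(proj(g,[[.463,-.394,.074],[.463,-.394,.004]]))
E
```

```text
[[ 0.1759  0.76    0.6257]
 [ 0.1882 -0.6499  0.7364]
 [ 0.9663 -0.0117 -0.2573]]
t 10.1 pos [ 0.3432 -0.5308  0.267 ] q [-1.45  0.67  0.89  1.23  2.29 -0.21] tz [ 0.6257  0.7364 -0.2573] az 0.0 shift [-0.1581  0.0046  0.1042]
t 10.1 pos [ 0.3432 -0.5308  0.267 ] q [-1.45  0.67  0.89  1.23  2.29 -0.21] tz [ 0.6257  0.7364 -0.2573] az 0.0 shift [-0.1581  0.0046  0.2542]
[[320.1731 279.4545]
 [320.4503 314.7706]]
```

View pics/w3.png

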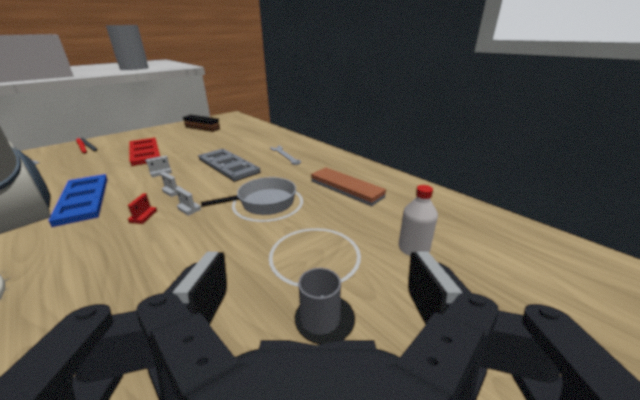

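The wrist view shows the cup centred at column 320, mouth near row 282, where the estimate predicted it. Next I'll approach and grip.

>>> drive_tool(
  plan=[0, 0, 0, -0.04, 0.0045, 0.02, -1, 0, 0, 0, -0.04, 0, 0.02, -1, 0, 0, 0, -0.04, 0, 0.02, -1, 0, 0, 0, -0.038, 0, 0.02, -1, 0, 0, 0, 0, 0, 0.03, -1, 0, 0, 0, 0, 0, 0.03, -1, 0, 0, 0, 0, 0, 0, -1],
)

```text
time_s: 10.85
tool_pos: [0.4098, -0.4597, 0.0842]
tcp_rot: [-1.962, -0.912, -1.487]
force: [-0.9, 0.3, 0.3]
width: 0.0857
grip_force: 0.0
```

```bash
python3 - <<'E'
from h import *
s,p,R=st();z=R[:,2];print(s["force"])
to(np.array([.463,-.394,.055])+z*.024)
g=grab_frame("wrist");print(proj(g,[[.463,-.394,.074],[.463,-.394,.004]]))
cv2.imwrite("pics/w4.png",g["frame"][...,::-1])
E
```

```text
[-0.9431  0.2888  0.2604]
t 10.85 pos [ 0.4098 -0.4597  0.0842] q [-1.34  0.69  1.2   1.05  2.05 -0.54] tz [ 0.6202  0.7365 -0.2701] az 0.0 shift [-0.0053 -0.0016  0.1133]
[[314.6267 193.3284]
 [314.9362 262.5508]]
```

View pics/w4.png

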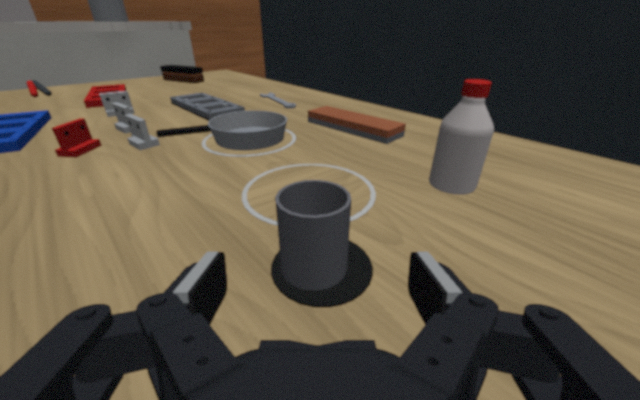

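The wrist view shows the cup mouth at (314,197), straight ahead between the fingers. The coaster centre is at (322,268), so the cup stands a few mm off its centre.

>>> drive_tool(
  plan=[0, 0, 0, -0.004, -0.0016, 0.02, -1, 0, 0, 0, 0, 0, 0.025, -1, 0, 0, 0, 0, 0, 0.025, -1, 0, 0, 0, 0, 0, 0.025, -1, 0, 0, 0, 0, 0, 0.014, -1, 0, 0, 0, 0, 0, 0, -1, 0, 0, 0, 0, 0, 0, 1, 0, 0, 0, 0, 0, 0, 1, 0, 0, 0, 0, 0, 0, 1, 0, 0, 0, 0, 0, 0, 1],
  grip_force=45,
)

```text
time_s: 11.9
tool_pos: [0.4735, -0.3838, 0.0526]
tcp_rot: [-1.965, -0.908, -1.495]
force: [-2.8, -3.0, 4.3]
width: 0.0574
grip_force: 48.1
```

```bash
python3 - <<'E'
from h import *
s,p,R=st();print(s["force"],s["width"],s["grip_force"],p+R[:,2]*-.019,R[:,2]);to(p)
E
```

```text
[-2.8414 -2.9894  4.2613] 0.0574321655166197 48.142706863582134 [ 0.4616 -0.3977  0.0577] [ 0.6257  0.7328 -0.2675]
t 11.9 pos [ 0.4735 -0.3838  0.0526] q [-1.23  0.61  1.38  1.08  1.91 -0.58] tz [ 0.6257  0.7328 -0.2675] az 0.0 shift [0. 0. 0.]
```

>>> drive_tool(
  plan=[0, 0, 0, 0.01, 0, -0.003, 1, 0, 0, 0, 0.024, 0, -0.007, 1, 0, 0, 0, 0.024, 0, -0.007, 1, 0, 0, 0, 0.024, 0, -0.007, 1, 0, 0, 0, 0.024, 0, -0.007, 1, 0, 0, 0, 0, 0, 0, 1],
)

```text
time_s: 12.5
tool_pos: [0.4733, -0.3846, 0.1659]
tcp_rot: [-1.967, -0.915, -1.495]
force: [1.0, 0.1, -1.3]
width: 0.0575
grip_force: 48.0
```

```bash
python3 - <<'E'
from h import *
g=grab_frame("top");p=pan(g,[.593,-.052]);print(p);s=sense();print(s["width"],s["force"])
cv2.imwrite("pics/t5.png",cv2.resize(g["frame"][110:290,200:500][...,::-1],None,fx=2.6,fy=2.6,interpolation=cv2.INTER_CUBIC))
to([.596,-.030,.16]);to([.596,-.030,.105])
E
```

```text
((0.5916154980659485, -0.051831670105457306), 0.0576428547501564)
0.05743795097838523 [ 0.3509  0.6544 -2.2051]
t 12.55 pos [ 0.4731 -0.3841  0.1633] q [-1.23  0.47  1.36  1.14  1.98 -0.42] tz [ 0.6247  0.7327 -0.27  ] az 0.0 shift [ 0.0916 -0.1359  0.3372]
t 12.55 pos [ 0.4731 -0.3841  0.1633] q [-1.23  0.47  1.36  1.14  1.98 -0.42] tz [ 0.6247  0.7327 -0.27  ] az 0.0 shift [ 0.0386 -0.1361  0.352 ]
```

View pics/t5.png

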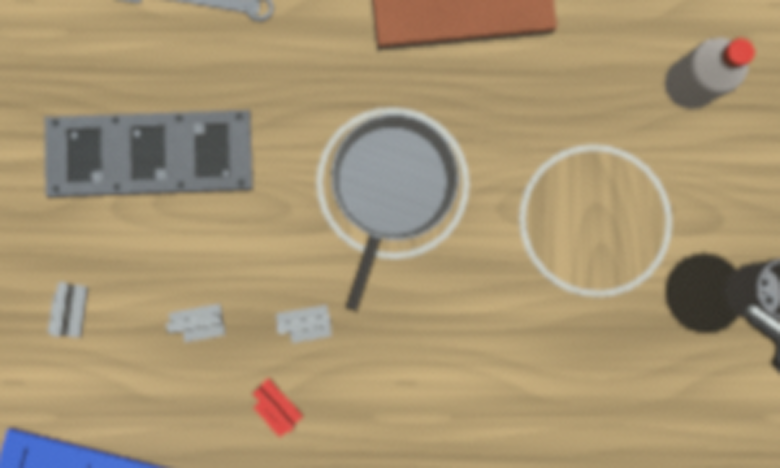

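The pan stands at (0.592,-0.052), inside the ring. The coaster is now clear in view at (703,292) in the crop. I'll carry the cup over the pan.

>>> drive_tool(
  plan=[0, 0, 0, 0.004, -0.006, 0.015, 1, 0, 0, 0, 0.0083, -0.0124, 0.0307, 1, 0, 0, 0, 0.0083, -0.0124, 0.0307, 1, 0, 0, 0, 0.0083, -0.0124, 0.0307, 1, 0, 0, 0, 0.0083, -0.0124, 0.0307, 1, 0, 0, 0, 0.0083, -0.0124, 0.0307, 1, 0, 0, 0, 0.0083, -0.0124, 0.0307, 1, 0, 0, 0, 0.0083, -0.0124, 0.0307, 1, 0, 0, 0, 0.0083, -0.0124, 0.0307, 1, 0, 0, 0, 0.0083, -0.0124, 0.0307, 1],
)

```text
time_s: 13.55
tool_pos: [0.5785, -0.0759, 0.1572]
tcp_rot: [-1.965, -0.905, -1.489]
force: [-0.5, 0.2, -1.6]
width: 0.0573
grip_force: 48.0
```

>>> drive_tool(
  plan=[0, 0, 0, 0.0083, -0.0124, 0.0307, 1, 0, 0, 0, 0.004, -0.006, 0.015, 1, 0, 0, 0, 0, 0, 0, 1],
)

```text
time_s: 13.85
tool_pos: [0.5946, -0.0268, 0.1568]
tcp_rot: [-1.963, -0.908, -1.487]
force: [0.4, -0.7, -2.3]
width: 0.057
grip_force: 48.4
```

```bash
python3 - <<'E'
from h import *
to([.596,-.030,.105]);print(st()[2])
E
```

```text
t 13.85 pos [ 0.5946 -0.0268  0.1568] q [-0.7  -0.06  1.97  1.31  1.48 -0.33] tz [ 0.6209  0.7362 -0.2691] az 0.0 shift [-0.0503  0.0033  0.0125]
[[ 0.1764  0.7638  0.6209]
 [ 0.2033 -0.6455  0.7362]
 [ 0.9631 -0.0036 -0.2691]]
```

>>> drive_tool(
  plan=[0, 0, 0, -0.025, 0.0015, 0.006, 1, 0, 0, 0, -0.025, 0.0015, 0.006, 1, 0, 0, 0.14, 0, 0, 0, 1, 0, 0, 0.14, 0, 0, 0, 1, 0, 0, 0.14, 0, 0, 0, 1, 0, 0, 0.14, 0, 0, 0, 1, 0, 0, 0.14, 0, 0, 0, 1, 0, 0, 0.14, 0, 0, 0, 1, 0, 0, 0.14, 0, 0, 0, 1, 0, 0, 0.14, 0, 0, 0, 1],
)

```text
time_s: 14.85
tool_pos: [0.5961, -0.0338, 0.1063]
tcp_rot: [-1.903, 0.251, -0.792]
force: [0.1, -0.6, -2.0]
width: 0.0573
grip_force: 48.5
```

>>> drive_tool(
  plan=[0, 0, 0.14, 0, 0, 0, 1, 0, 0, 0.14, 0, 0, 0, 1, 0, 0, 0.14, 0, 0, 0, 1, 0, 0, 0.14, 0, 0, 0, 1, 0, 0, 0.14, 0, 0, 0, 1, 0, 0, 0.14, 0, 0, 0, 1, 0, 0, 0.14, 0, 0, 0, 1, 0, 0, 0.14, 0, 0, 0, 1, 0, 0, 0.14, 0, 0, 0, 1, 0, 0, 0.06, 0, 0, 0, 1],
)

```text
time_s: 15.85
tool_pos: [0.5961, -0.0337, 0.1063]
tcp_rot: [-1.297, 1.311, 0.119]
force: [-0.1, 0.2, -2.4]
width: 0.0574
grip_force: 48.5
```

>>> drive_tool(
  plan=[0, 0, 0, 0, 0, 0, 1, 0, 0, 0, 0, 0, 0, 1, 0, 0, 0, 0, 0, 0, 1, 0, 0, 0, 0, 0, 0, 1, 0, 0, 0, 0, 0, 0, 1, 0, 0, 0, 0, 0, 0, 1, 0, 0, 0, 0, 0, 0, 1, 0, 0, 0, 0, 0, 0, 1, 0, 0, 0, 0, 0, 0, 1, 0, 0, 0, 0, 0, 0, 1],
)

```text
time_s: 16.85
tool_pos: [0.5967, -0.033, 0.1082]
tcp_rot: [-1.301, 1.305, 0.115]
force: [1.0, -0.6, -1.2]
width: 0.0572
grip_force: 48.5
```

```bash
python3 - <<'E'
from h import *
to([.596,-.030,.105]);R=st()[2]
print("tip",np.degrees(np.arccos((R@[.963,0,-.267])[2])))
g=grab_frame("scene");q=proj(g,[.593,-.052,.05])[0].astype(int);print(q)
a=g["frame"][q[1]-50:q[1]+50,q[0]-65:q[0]+65];a=cv2.resize(a,(520,400),interpolation=cv2.INTER_CUBIC)
cv2.imwrite("pics/p6.png",a[...,::-1])
E
```

```text
t 16.85 pos [ 0.5967 -0.033   0.1082] q [-0.71  0.04  1.98  1.33  1.46  2.  ] tz [ 0.6244  0.7339 -0.2675] az 0.0 shift [0.0004 0.0035 0.0026]
tip 129.58815034133343
[273 235]
```

View pics/p6.png

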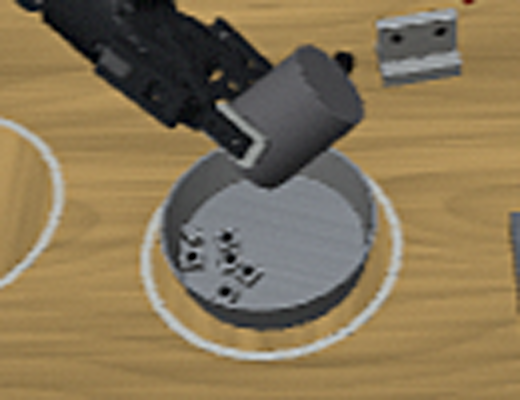

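All six nuts lie in the pan: (195,240), (228,237), (192,257), (230,258), (248,270), (226,292) in the crop. I'll roll back and return the cup.

>>> drive_tool(
  plan=[0, 0, -0.14, 0, 0, 0, 1, 0, 0, -0.14, 0, 0, 0, 1, 0, 0, -0.14, 0, 0, 0, 1, 0, 0, -0.14, 0, 0, 0, 1, 0, 0, -0.14, 0, 0, 0, 1, 0, 0, -0.14, 0, 0, 0, 1, 0, 0, -0.14, 0, 0, 0, 1, 0, 0, -0.14, 0, 0, 0, 1, 0, 0, -0.14, 0, 0, 0, 1, 0, 0, -0.14, 0, 0, 0, 1],
)

```text
time_s: 17.9
tool_pos: [0.5966, -0.033, 0.1082]
tcp_rot: [-1.925, 0.162, -0.854]
force: [0.5, -0.6, -1.0]
width: 0.0572
grip_force: 48.5
```

>>> drive_tool(
  plan=[0, 0, -0.14, 0, 0, 0, 1, 0, 0, -0.14, 0, 0, 0, 1, 0, 0, -0.14, 0, 0, 0, 1, 0, 0, -0.14, 0, 0, 0, 1, 0, 0, -0.14, 0, 0, 0, 1, 0, 0, -0.14, 0, 0, 0, 1, 0, 0, -0.14, 0, 0, 0, 1, 0, 0, -0.06, 0, 0, 0, 1, 0, 0, 0, 0.025, 0, -0.007, 1, 0, 0, 0, 0.025, 0, -0.007, 1],
)

```text
time_s: 18.9
tool_pos: [0.5962, -0.0328, 0.1597]
tcp_rot: [-1.964, -0.905, -1.491]
force: [-0.3, -0.6, -1.2]
width: 0.0572
grip_force: 48.5
```

```bash
python3 - <<'E'
from h import *
g=grab_frame("top");print("coaster",cast(g,(470.4,222.3),.004)[0])
f=g["frame"];d=f.max(2)<60;d[:200]=0;d[250:]=0;d[:,:450]=0;d[:,492:]=0
for m,s,c in comps(d,50): print(s,c,cast(g,c,.004))
to([.4735,-.3838,.165]);print(st()[2][:,0])
E
```

```text
coaster [ 0.4671 -0.3961  0.004 ]
[457 209  28  18 366] [470.2896 217.8224] [[ 0.48   -0.3962  0.004 ]]
t 18.95 pos [ 0.5977 -0.0337  0.166 ] q [-0.71 -0.05  1.96  1.32  1.49 -0.33] tz [ 0.6258  0.7337 -0.2647] az 0.0 shift [-0.0936  0.1323 -0.3343]
[0.1677 0.2049 0.9643]
```

>>> drive_tool(
  plan=[0, 0, 0, -0.004, 0.006, -0.015, 1, 0, 0, 0, -0.0083, 0.0122, -0.0304, 1, 0, 0, 0, -0.0083, 0.0122, -0.0304, 1, 0, 0, 0, -0.0083, 0.0122, -0.0304, 1, 0, 0, 0, -0.0083, 0.0122, -0.0304, 1, 0, 0, 0, -0.0083, 0.0122, -0.0304, 1, 0, 0, 0, -0.0083, 0.0122, -0.0304, 1, 0, 0, 0, -0.0083, 0.0122, -0.0304, 1, 0, 0, 0, -0.0083, 0.0122, -0.0304, 1, 0, 0, 0, -0.0083, 0.0122, -0.0304, 1],
)

```text
time_s: 19.95
tool_pos: [0.4904, -0.3373, 0.1612]
tcp_rot: [-1.964, -0.907, -1.493]
force: [0.8, -0.2, -0.5]
width: 0.0572
grip_force: 48.5
```

>>> drive_tool(
  plan=[0, 0, 0, -0.0083, 0.0122, -0.0304, 1, 0, 0, 0, -0.005, 0.006, -0.015, 1, 0, 0, 0, 0, 0, 0, 1],
)

```text
time_s: 20.25
tool_pos: [0.4734, -0.386, 0.1601]
tcp_rot: [-1.966, -0.905, -1.494]
force: [0.1, -0.0, -1.4]
width: 0.0573
grip_force: 48.5
```

```bash
python3 - <<'E'
from h import *
to([.476,-.384,.0545]);print(sense()["force"])
g=grab_frame("wrist");cv2.imwrite("pics/w7.png",g["frame"][...,::-1])
E
```

```text
t 20.25 pos [ 0.4734 -0.386   0.1601] q [-1.23  0.48  1.35  1.14  1.98 -0.42] tz [ 0.6264  0.7322 -0.2676] az 0.0 shift [-0.1009  0.0006  0.0314]
[ 0.0907 -0.0228 -1.4332]
```

View pics/w7.png

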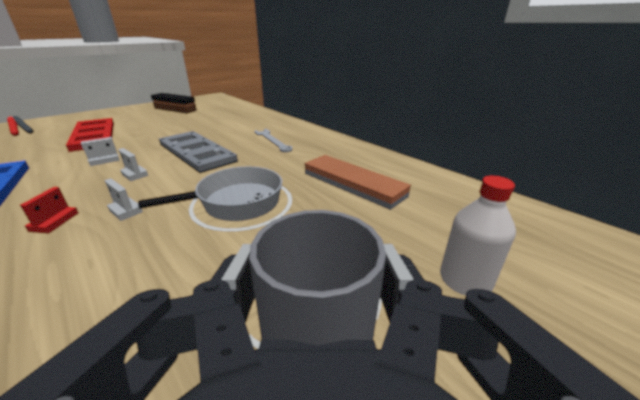

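The wrist view shows an empty cup, held upright, and the nuts in the pan. I'll lower it.

>>> drive_tool(
  plan=[0, 0, 0, -0.028, 0, 0.0085, 1, 0, 0, 0, -0.028, 0, 0.008, 1, 0, 0, 0, -0.025, 0, 0.008, 1, 0, 0, 0, -0.014, 0, 0.004, 1, 0, 0, 0, -0.003, 0, 0.001, 1, 0, 0, 0, -0.002, 0, 0.0005, 1, 0, 0, 0, 0, 0, 0, 1],
)

```text
time_s: 21.0
tool_pos: [0.4758, -0.3825, 0.0576]
tcp_rot: [-1.964, -0.91, -1.494]
force: [0.1, -1.0, -1.2]
width: 0.0574
grip_force: 48.5
```

```bash
python3 - <<'E'
from h import *
to([.476,-.384,.0526]);print(sense()["force"])
E
```

```text
t 21.0 pos [ 0.4758 -0.3825  0.0576] q [-1.23  0.61  1.38  1.09  1.91 -0.57] tz [ 0.6246  0.7335 -0.268 ] az 0.0 shift [-0.0051  0.0011  0.0003]
[ 0.1214 -0.9805 -1.1899]
```

>>> drive_tool(
  plan=[0, 0, 0, -0.002, 0, 0.0005, 1, 0, 0, 0, -0.0015, 0, 0.0005, 1, 0, 0, 0, 0, 0, 0, 1],
)

```text
time_s: 21.3
tool_pos: [0.4755, -0.3823, 0.053]
tcp_rot: [-1.964, -0.908, -1.493]
force: [-0.2, 0.5, -1.0]
width: 0.0574
grip_force: 48.5
```

```bash
python3 - <<'E'
from h import *
to([.476,-.384,.0526]);print(sense()["force"])
E
```

```text
t 21.3 pos [ 0.4755 -0.3823  0.053 ] q [-1.23  0.61  1.38  1.08  1.9  -0.58] tz [ 0.6245  0.7337 -0.2678] az 0.0 shift [-0.0006  0.0015 -0.0009]
[-0.1525  0.5438 -1.0097]
```

>>> drive_tool(
  plan=[0, 0, 0, -0.001, 0.0005, 0, 1, 0, 0, 0, 0, 0, 0, 1, 0, 0, 0, 0, 0, 0, 0.2, 0, 0, 0, 0, 0, 0, -0.4, 0, 0, 0, 0, 0, 0, -1, 0, 0, 0, 0, 0, 0, -1, 0, 0, 0, 0, 0, -0.015, -1, 0, 0, 0, 0, 0, -0.03, -1, 0, 0, 0, 0, 0, -0.03, -1, 0, 0, 0, 0, 0, -0.03, -1],
)

```text
time_s: 22.3
tool_pos: [0.4088, -0.4611, 0.0804]
tcp_rot: [-1.964, -0.907, -1.493]
force: [0.1, 0.4, -0.4]
width: 0.0854
grip_force: 0.0
```

>>> drive_tool(
  plan=[0, 0, 0, 0.01, 0, -0.04, -1, 0, 0, 0, 0.03, 0, -0.03, -1, 0, 0, 0, 0.04, 0, 0, -1, 0, 0, 0, 0.04, 0, 0, -1, 0, 0, 0, 0.04, 0, 0, -1, 0, -0.13, 0, 0, 0, 0, -1, 0, -0.13, 0, 0, 0, 0, -1, 0, -0.13, 0, 0, 0, 0, -1, 0, -0.13, 0, 0, 0, 0, -1, 0, -0.13, 0, 0, 0, 0, -1],
)

```text
time_s: 23.3
tool_pos: [0.393, -0.4798, 0.2539]
tcp_rot: [-2.5, -1.153, -0.835]
force: [1.0, 0.6, -0.5]
width: 0.0853
grip_force: 0.0
```

>>> drive_tool(
  plan=[0, -0.13, 0, 0, 0, 0, -1, 0, -0.13, 0, 0, 0, 0, -1, 0, -0.13, 0, 0, 0, 0, -1, 0, -0.13, 0, 0, 0, 0, -1, 0, -0.13, 0, 0, 0, 0, -1],
)

```text
time_s: 23.8
tool_pos: [0.3935, -0.4794, 0.2547]
tcp_rot: [2.849, 1.313, -0.007]
force: [0.8, 0.7, -0.4]
width: 0.0851
grip_force: 0.0
```

```bash
python3 - <<'E'
from h import *
g=grab_frame("top");f=g["frame"]
cv2.imwrite("pics/t8.png",cv2.resize(f[100:290,200:500][...,::-1],None,fx=2.6,fy=2.6,interpolation=cv2.INTER_CUBIC))
to([.45,.1,.3],[0,1])
E
```

```text
t 23.85 pos [ 0.3957 -0.4773  0.2554] q [-0.93  0.15  1.13 -0.01  1.86 -0.23] tz [-0.004  -0.0101 -0.9999] az 0.8684 shift [ 0.0541 -0.5768 -0.0507]
```

View pics/t8.png

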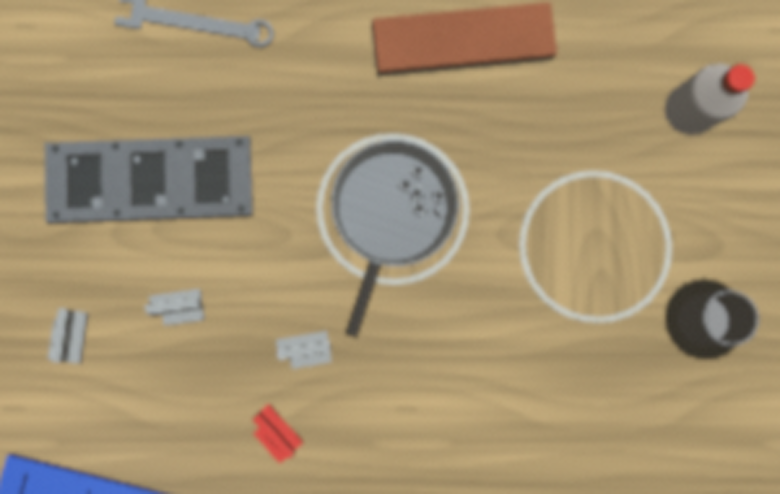

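The cup is empty and upright on the coaster, with the six nuts in the pan. The middle bracket was knocked to about (175,307) in the crop. I'll move above the brackets for a close wrist view.

>>> drive_tool(
  plan=[0, 0, 0.124, 0, 0, 0, -1, 0, 0, 0.124, 0, 0, 0, -1, 0, 0, 0.124, 0, 0, 0, -1, 0, 0, 0.124, 0, 0, 0, -1, 0, 0, 0.124, 0, 0, 0, -1, 0, 0, 0.124, 0, 0, 0, -1, 0, 0, 0.124, 0, 0, 0, -1, 0, 0, 0, 0.004, -0.044, -0.002, -1, 0, 0, 0, 0.004, -0.044, -0.002, -1, 0, 0, 0, 0.004, -0.044, -0.002, -1],
)

```text
time_s: 24.85
tool_pos: [0.4059, -0.3458, 0.2587]
tcp_rot: [-3.14, 0.008, -0.0]
force: [0.5, -0.5, 0.1]
width: 0.0857
grip_force: 0.0
```

>>> drive_tool(
  plan=[0, 0, 0, 0.004, -0.044, -0.002, -1, 0, 0, 0, 0.004, -0.044, -0.002, -1, 0, 0, 0, 0.004, -0.044, -0.002, -1, 0, 0, 0, 0.004, -0.044, -0.002, -1, 0, 0, 0, 0.004, -0.044, -0.002, -1, 0, 0, 0, 0.004, -0.044, -0.002, -1, 0, 0, 0, 0.004, -0.044, -0.002, -1, 0, 0, 0, 0.004, -0.044, -0.002, -1, 0, 0, 0, 0.004, -0.044, -0.002, -1, 0, 0, 0, 0.004, -0.044, -0.002, -1],
)

```text
time_s: 25.85
tool_pos: [0.4473, 0.0947, 0.2795]
tcp_rot: [-3.14, 0.006, -0.0]
force: [0.7, -0.7, 0.7]
width: 0.0853
grip_force: 0.0
```

>>> drive_tool(
  plan=[0, 0, 0, 0, 0, 0, -1, 0, 0, 0, 0, 0, 0, -1],
)

```text
time_s: 26.05
tool_pos: [0.4474, 0.0937, 0.279]
tcp_rot: [-3.141, 0.001, 0.001]
force: [-0.8, 0.3, 0.6]
width: 0.0855
grip_force: 0.0
```

```bash
python3 - <<'E'
from h import *
g=grab_frame("wrist");np.save("w9.npy",g["frame"]);np.savez("w9.npz",**g)
cv2.imwrite("pics/w9.png",cv2.resize(g["frame"][...,::-1],(800,500)))
to([.45,.1,.3],[0,1]);print(proj(g,[[.62,.22,.018],[.44,.05,.02],[.45,.3,.02]]))
E
```

```text
t 26.1 pos [0.4475 0.0928 0.2789] q [ 0.13 -0.28  1.49  0.    1.93  1.7 ] tz [-0.0005  0.0001 -1.    ] az -0.0027 shift [ 0.0025 -0.0072 -0.0211]
[[209.9292  28.0628]
 [349.2588 178.3396]
 [161.0809 170.8257]]
```

View pics/w9.png

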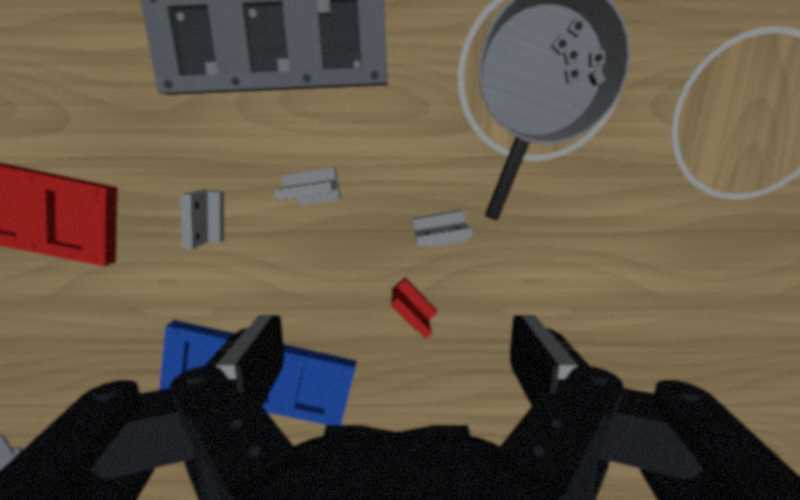

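The wrist view confirms the keys: bottom-right (-x,-y) in nests 2 and 1, top-left (+x,+y) in nest 0. Brackets at (201,219), (308,187), (442,229). I'll enlarge the brackets to find the cut corners.

```bash
python3 - <<'E'
from h import *
f=np.load("w9.npz")["frame"]
cv2.imwrite("pics/w9c.png",cv2.resize(f[125:205,135:385][...,::-1],None,fx=3.2,fy=3.2,interpolation=cv2.INTER_CUBIC))
E
```

```text
(no output)
```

View pics/w9c.png

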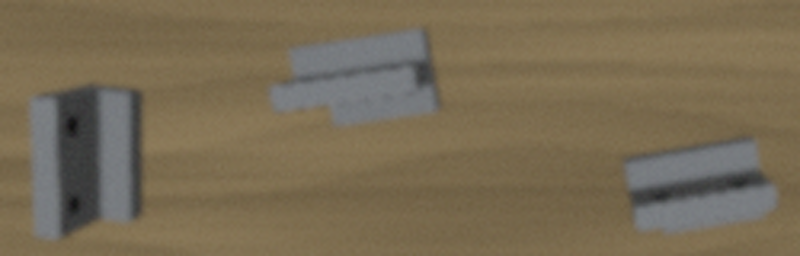

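Crop (3.2x): bracket M has its cut at the lower left, so its x points to world +y. Bracket L shows an intact right foot strip, so its cut is at the upper left and its x points to world +x. Bracket R shows the same lower-left cut in the near-vertical top view. Next, poses from the foot edges.

```bash
python3 - <<'E'
from h import *
g=dict(np.load("w9.npz"))
n=lambda p:np.array(p)/3.2+[135,125]
def edge(name,a,b,sgn):   # a,b: ends of a full 56 mm foot edge in direction of bracket +x ; sgn: edge at y=sgn*17
    A,B=cast(g,[n(a),n(b)],.012)[:,:2];u=(B-A)/np.linalg.norm(B-A);v=np.array([-u[1],u[0]])
    print(name,"len",np.linalg.norm(B-A),"yaw",np.degrees(np.arctan2(u[1],u[0])),"centre",(A+B)/2-v*17e-3*sgn)
edge("M",(427,30),(290,48),-1)   # bracket x=+y world(left), bracket y = -x world (down); upper edge is y=-17
edge("R",(756,140),(625,159),-1)
edge("L",(138,216),(138,92),-1)  # bracket x = up, y = left; right edge y=-17
print("fintop M",cast(g,[n((270,98)),n((416,80))],.048),"R",cast(g,[n((662,222)),n((776,200))],.048),"L",cast(g,[n((47,97)),n((47,237))],.048))
# jig outline corners in top
t=grab_frame("top");f=t["frame"];hsv=cv2.cvtColor(f,cv2.COLOR_RGB2HSV);m=hsv[...,1]<45;m[:140]=0;m[200:]=0;m[:,:205]=0;m[:,310:]=0
k=max(comps(m,500),key=lambda k:k[1][4])[0].astype(np.uint8)
k=cv2.morphologyEx(k,cv2.MORPH_CLOSE,np.ones((15,15)))
b=cv2.boxPoints(cv2.minAreaRect(cv2.findContours(k,0,1)[0][0]));W=cast(t,b+0,.018)[:,:2];print(b,W,W.mean(0),np.linalg.norm(W-np.roll(W,1,0),axis=1))
to([.47,.16,.25],[1,0])
E
```

```text
M len 0.05717700603490975 yaw 97.29287041561224 centre [0.4764 0.183 ]
R len 0.05581274967695668 yaw 98.37644730931581 centre [0.4308 0.0449]
L len 0.05343453500820748 yaw -6.909660133788587 centre [0.4472 0.2984]
fintop M [[0.4732 0.212  0.048 ]
 [0.48   0.1562 0.048 ]] R [[0.4247 0.0617 0.048 ]
 [0.4336 0.0173 0.048 ]] L [[0.4736 0.2969 0.048 ]
 [0.4185 0.3049 0.048 ]]
[[217. 152.]
 [309. 152.]
 [309. 199.]
 [217. 199.]] [[0.666  0.3316]
 [0.6672 0.0682]
 [0.5315 0.0675]
 [0.5307 0.3278]] [0.5989 0.1988] [0.1354 0.2634 0.1357 0.2603]
t 26.15 pos [0.4476 0.0923 0.2789] q [ 0.13 -0.28  1.49  0.    1.93  1.7 ] tz [-0.0004  0.     -1.    ] az 1.5668 shift [-0.0677 -0.0225  0.0289]
```

```bash
python3 - <<'E'
from h import *
f=np.load("top0.npy");t=grab_frame("top");hsv=cv2.cvtColor(f,cv2.COLOR_RGB2HSV);m=hsv[...,1]<45;m[:140]=0;m[200:]=0;m[:,:205]=0;m[:,310:]=0
k=max(comps(m,500),key=lambda k:k[1][4])[0].astype(np.uint8)
W=cast(t,cv2.findContours(k,0,1)[0][0][:,0],.018)[:,:2].astype(np.float32);r=cv2.minAreaRect(W);b=cv2.boxPoints(r);print("jig",r,b)
yaw=np.radians(7.3);to([.4765,.1835,.12],[np.cos(yaw),np.sin(yaw)])
E
```

```text
jig ((0.6187818646430969, 0.2177768498659134), (0.08895393460988998, 0.2254602015018463), 2.2725346088409424) [[0.5699 0.3287]
 [0.5788 0.1034]
 [0.6677 0.1069]
 [0.6588 0.3322]]
t 26.2 pos [0.4476 0.092  0.2789] q [ 0.13 -0.28  1.49  0.    1.93  1.7 ] tz [-0.0002  0.     -1.    ] az 1.4388 shift [-0.087  -0.0403  0.1589]
```

>>> drive_tool(
  plan=[0, 0, -0.131, 0, 0, 0, -1, 0, 0, -0.131, 0, 0, 0, -1, 0, 0, -0.131, 0, 0, 0, -1, 0, 0, -0.131, 0, 0, 0, -1, 0, 0, -0.131, 0, 0, 0, -1, 0, 0, -0.131, 0, 0, 0, -1, 0, 0, -0.131, 0, 0, 0, -1, 0, 0, -0.131, 0, 0, 0, -1, 0, 0, -0.131, 0, 0, 0, -1, 0, 0, -0.131, 0, 0, 0, -1],
)

```text
time_s: 27.2
tool_pos: [0.4476, 0.0918, 0.2789]
tcp_rot: [-2.491, -1.914, -0.0]
force: [-0.6, -0.4, 0.0]
width: 0.0854
grip_force: 0.0
```

>>> drive_tool(
  plan=[0, 0, -0.131, 0, 0, 0, -1, 0, 0, -0.131, 0, 0, 0, -1, 0, 0, -0.131, 0, 0, 0, -1, 0, 0, 0, 0.029, 0.0134, 0.03, -0.3, 0, 0, 0, 0.029, 0.0134, 0.03, -0.3, 0, 0, 0, 0.029, 0.0134, 0.03, -0.3, 0, 0, 0, 0, 0, 0.035, -0.3, 0, 0, 0, 0, 0, 0.035, -0.3, 0, 0, 0, 0, 0, 0, -0.3],
)

```text
time_s: 28.1
tool_pos: [0.4734, 0.1827, 0.1128]
tcp_rot: [-2.071, -2.355, 0.014]
force: [-0.8, 0.3, -1.2]
width: 0.0555
grip_force: 0.0
```

```bash
python3 - <<'E'
from h import *
yaw=np.radians(7.3);to([.4765,.1835,.016],[np.cos(yaw),np.sin(yaw)])
g=grab_frame("wrist");cv2.imwrite("pics/w10.png",g["frame"][...,::-1]);u=np.array([np.cos(yaw+np.pi/2),np.sin(yaw+np.pi/2)])
c=np.array([.4765,.1835]);print(proj(g,[np.r_[c+u*.028,.048],np.r_[c-u*.028,.048]]))
E
```

```text
t 28.1 pos [0.4734 0.1827 0.1128] q [ 0.3  -0.14  1.67  0.    1.62  0.17] tz [-0.0102 -0.0031 -0.9999] az 0.0004 shift [0.0006 0.0041 0.0968]
[[322.1979 177.7459]
 [321.7245 252.5294]]
```

View pics/w10.png

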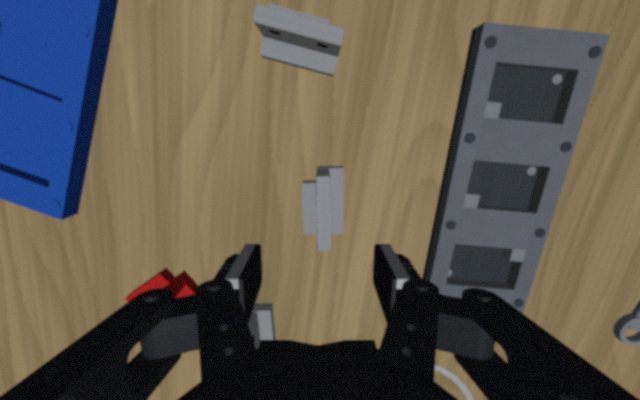

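The wrist view shows M's fin top spanning rows 176-249 at column 323, predicted 178-252, so it lies about 2 mm further along tool +x. I'll descend and grip.

>>> drive_tool(
  plan=[0, 0, 0, 0.0026, 0.0045, 0.035, -0.3, 0, 0, 0, 0, 0, 0.035, -0.3, 0, 0, 0, 0, 0, 0.02, -0.3, 0, 0, 0, 0, 0, 0.005, -0.3, 0, 0, 0, 0, 0, 0, 1, 0, 0, 0, 0, 0, 0, 1, 0, 0, 0, 0, 0, 0, 1, 0, 0, 0, 0, 0, 0, 1, 0, 0, 0, 0, 0, -0.01, 1, 0, 0, 0, 0, 0, -0.04, 1],
  grip_force=35,
)

```text
time_s: 29.15
tool_pos: [0.4771, 0.1871, 0.0698]
tcp_rot: [-2.069, -2.357, 0.013]
force: [-0.0, -0.2, -1.2]
width: 0.0093
grip_force: 34.2
```

>>> drive_tool(
  plan=[0, 0, 0, 0, 0, -0.045, 1, 0, 0, 0, 0, 0, -0.03, 1, 0, 0, 0, 0, 0, 0, 1],
)

```text
time_s: 29.45
tool_pos: [0.4823, 0.1888, 0.1555]
tcp_rot: [2.069, 2.357, 0.013]
force: [1.3, 0.9, -0.6]
width: 0.0092
grip_force: 34.5
```

```bash
python3 - <<'E'
from h import *
s,p,R=st();print(s["width"],s["grip_force"],s["force"])
j=np.radians(2.27);y=[-np.sin(j),np.cos(j)]
to([.6188,.2178,.08],y)
g=grab_frame("wrist");cv2.imwrite("pics/w11.png",cv2.resize(g["frame"][100:350,200:440][...,::-1],None,fx=2.4,fy=2.4,interpolation=cv2.INTER_CUBIC))
X=lambda a,b,h:p+R@np.array([a,b,-h])
# expected pixels, TCP 16 mm over underside: fin top at 32 mm behind tcp, foot top 4 mm ahead
print(proj(g,[X(.028,0,.032),X(-.028,0,.032),X(.028,-.017,-.004),X(.028,.017,-.004)]))
E
```

```text
0.009166721236085472 34.4535630941391 [ 1.2942  0.9136 -0.5724]
t 29.45 pos [0.4823 0.1888 0.1555] q [ 0.31 -0.14  1.59  0.    1.68  0.18] tz [ 0.0095  0.0031 -0.9999] az -1.4803 shift [-0.1368  0.0233  0.0769]
[[316.4307 225.3315]
 [316.3249 347.6271]
 [282.3755 201.1302]
 [350.7052 201.213 ]]
```

View pics/w11.png

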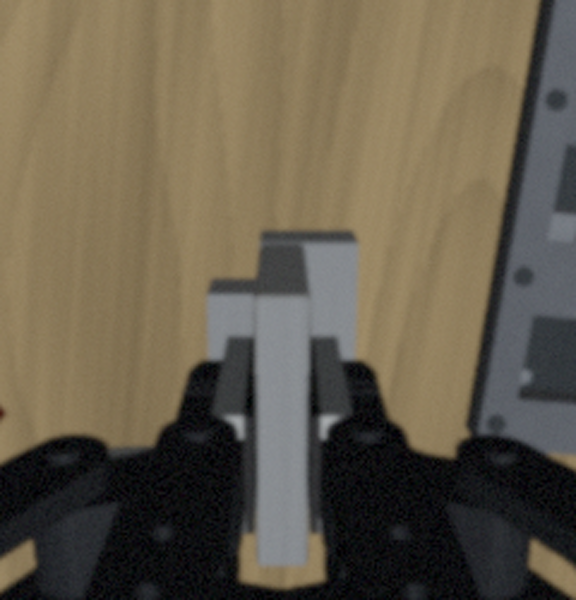

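The bracket is held by its fin. In the crop the fin top runs from row 294 to 565, and the near foot edge is at row 240, right corner at column 356. I'll solve its offset in the hand.

```bash
cat >> h.py <<'E'
from scipy.optimize import least_squares
def inhand(g,near,far,foot):
    """rows (native px) of fin-top near/far ends and near foot-top edge -> along-fin offset a, fin-top height h behind TCP"""
    s,p,R=st()
    X=lambda a,h:p+R@np.array([a,0,-h])
    fn=lambda v:[proj(g,X(v[0]+.028,v[1]))[0,1]-near,proj(g,X(v[0]-.028,v[1]))[0,1]-far,proj(g,X(v[0]+.028,v[1]-.036))[0,1]-foot]
    r=least_squares(fn,[0,.03]);print("offset",r.x,"resid px",r.fun);return r.x
E
python3 - <<'E'
from h import *
g=grab_frame("wrist");inhand(g,222.5,335.4,200.);to([.6188,.2178,.08],[-.0396,.9992])
E
```

```text
offset [-0.0022  0.0238] resid px [-0.3374  0.0608  0.3598]
t 29.55 pos [0.4804 0.1882 0.1496] q [ 0.31 -0.14  1.6  -0.    1.68  0.18] tz [ 0.0015  0.0004 -1.    ] az -1.4803 shift [-0.1394  0.0241  0.0699]
```

In-hand offset is -2.2 mm along the fin, and the underside is 24 mm below the TCP. I'll turn +85° and go over nest 1.

>>> drive_tool(
  plan=[0, 0, -0.148, 0, 0, 0, 1, 0, 0, -0.148, 0, 0, 0, 1, 0, 0, -0.148, 0, 0, 0, 1, 0, 0, -0.148, 0, 0, 0, 1, 0, 0, -0.148, 0, 0, 0, 1, 0, 0, -0.148, 0, 0, 0, 1, 0, 0, -0.148, 0, 0, 0, 1, 0, 0, -0.148, 0, 0, 0, 1, 0, 0, -0.148, 0, 0, 0, 1, 0, 0, -0.148, 0, 0, 0, 1],
)

```text
time_s: 30.55
tool_pos: [0.4791, 0.1877, 0.1462]
tcp_rot: [0.071, -3.137, 0.002]
force: [-0.8, 0.9, -0.6]
width: 0.0094
grip_force: 34.3
```

>>> drive_tool(
  plan=[0, 0, 0, -0.034, 0.006, 0.01, 1, 0, 0, 0, -0.034, 0.006, 0.01, 1, 0, 0, 0, -0.034, 0.006, 0.015, 1, 0, 0, 0, -0.035, 0.006, 0.015, 1, 0, 0, 0, 0, 0, 0.01, 1, 0, 0, 0, 0, 0, 0, 1, 0, 0, 0, 0, 0, 0, 1, 0, 0, 0, 0, 0, 0, 1],
)

```text
time_s: 31.35
tool_pos: [0.6158, 0.2175, 0.0904]
tcp_rot: [-0.062, 3.139, 0.001]
force: [-0.3, 1.2, -0.7]
width: 0.0094
grip_force: 34.3
```

```bash
python3 - <<'E'
from h import *
to([.6166,.2177,.07],[-.0396,.9992])
g=grab_frame("wrist");cv2.imwrite("pics/w12.png",cv2.resize(g["frame"][...,::-1],(800,500),interpolation=cv2.INTER_CUBIC))
np.savez("w12.npz",**g)
J=np.array([.6188,.2178]);x=np.array([.9992,.0396]);y=np.array([-.0396,.9992])
print(proj(g,[np.r_[J+x*a+y*b,.018] for a,b in((-.044,-.113),(-.044,.113),(-.03,-.019),(-.03,.019),(.03,.019),(-.03,.051),(-.03,-.051))])*1.25)
E
```

```text
t 31.35 pos [0.6158 0.2175 0.0904] q [ 0.29  0.25  1.31  0.    1.59 -1.32] tz [ 0.0018  0.0006 -1.    ] az -0.0001 shift [-0.0008  0.0002  0.0204]
[[196.3772 197.9523]
 [598.6421 198.4422]
 [364.2367 222.7322]
 [430.7056 222.8127]
 [428.2204 319.176 ]
 [486.6775 222.8804]
 [308.261  222.6644]]
```

View pics/w12.png

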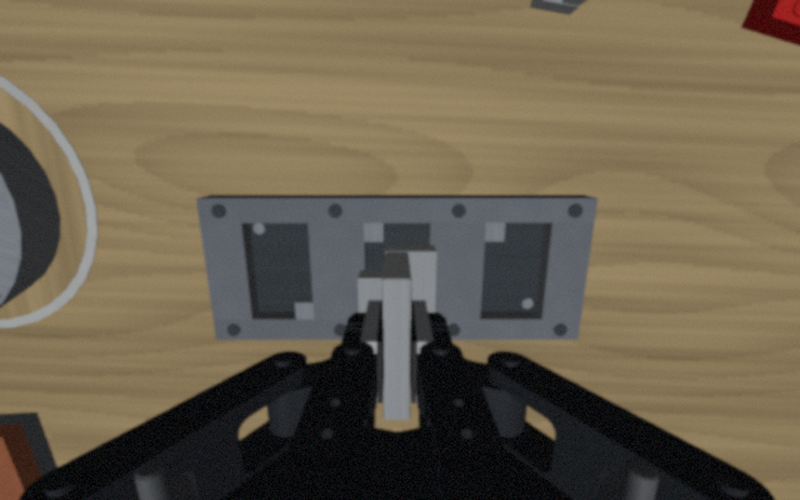

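The view matches the predicted jig corners within about 1 mm. The key at the nest's top-left meets the bracket's cut corner. I'll descend.

>>> drive_tool(
  plan=[0, 0, 0, -0.0008, 0, 0.02, 1, 0, 0, 0, 0, 0, 0.02, 1, 0, 0, 0, 0, 0, 0.006, 1, 0, 0, 0, 0, 0, 0.003, 1, 0, 0, 0, 0, 0, 0.003, 1, 0, 0, 0, 0, 0, 0, 1, 0, 0, 0, 0, 0, 0, 1],
)

```text
time_s: 32.1
tool_pos: [0.6174, 0.2176, 0.0379]
tcp_rot: [-0.062, 3.139, 0.001]
force: [0.2, 1.0, -0.5]
width: 0.0092
grip_force: 34.3
```

```bash
python3 - <<'E'
from h import *
to([.6166,.2177,.030],[-.0396,.9992]);s=sense();print(s["force"],s["moment"])
E
```

```text
t 32.1 pos [0.6174 0.2176 0.0379] q [ 0.29  0.28  1.36  0.    1.5  -1.32] tz [ 0.0015  0.0005 -1.    ] az -0.0004 shift [0.0008 0.0001 0.0079]
[ 0.2227  0.985  -0.4836] [0.0437 0.015  0.0161]
```

>>> drive_tool(
  plan=[0, 0, 0, 0, 0, 0.003, 1, 0, 0, 0, 0, 0, 0.002, 1, 0, 0, 0, 0, 0, 0.002, 1, 0, 0, 0, 0, 0, 0.001, 1, 0, 0, 0, 0, 0, 0, 1],
)

```text
time_s: 32.6
tool_pos: [0.6174, 0.2175, 0.0322]
tcp_rot: [-0.062, 3.139, 0.001]
force: [-5.4, -1.6, 12.0]
width: 0.0091
grip_force: 36.3
```

```bash
python3 - <<'E'
from h import *
to([.6166,.2177,.030],[-.0396,.9992]);s=sense();print(s["force"],s["moment"])
E
```

```text
t 32.6 pos [0.6174 0.2175 0.0322] q [ 0.29  0.28  1.37 -0.    1.49 -1.32] tz [ 0.0021  0.0005 -1.    ] az -0.0004 shift [0.0008 0.0002 0.0022]
[-5.3776 -1.552  12.0194] [-0.3049  1.102  -0.0008]
```

>>> drive_tool(
  plan=[0, 0, 0, 0, 0, 0, 0.4, 0, 0, 0, 0, 0, 0, 0.4, 0, 0, 0, 0, 0, 0, 0.4, 0, 0, 0, 0, 0, -0.03, 0.4, 0, 0, 0, 0, 0, -0.04, 0.4, 0, 0, 0, 0, 0, -0.04, 0.4, 0, 0, 0, 0, 0, -0.03, 0.4, 0, 0, 0, 0, 0, 0, -0.3, 0, 0, 0, 0, 0, 0, -0.3],
)

```text
time_s: 33.5
tool_pos: [0.6173, 0.2176, 0.1693]
tcp_rot: [-0.062, 3.139, 0.001]
force: [-0.2, 0.2, 0.0]
width: 0.0537
grip_force: 0.0
```

```bash
python3 - <<'E'
from h import *
g=grab_frame("wrist");f=g["frame"]
J=np.array([.6188,.2178]);x=np.array([.9992,.0396]);y=np.array([-.0396,.9992])
P=[np.r_[J+x*a,.054] for a in(-.028,.028)]+[np.r_[J+x*a+y*b,.018] for a,b in((-.028,-.017),(-.028,.017),(.028,-.017),(.028,.017))]
q=proj(g,P);print(q)
c=q.mean(0).astype(int);x0,y0=c[0]-90,c[1]-70;print(x0,y0)
cv2.imwrite("pics/w13.png",cv2.resize(f[y0:y0+140,x0:x0+180][...,::-1],None,fx=4,fy=4,interpolation=cv2.INTER_CUBIC))
yaw=np.radians(8.4);to([.431,.045,.12],[np.cos(yaw),np.sin(yaw)])
E
```

```text
[[317.8504 169.3935]
 [317.7486 231.2152]
 [300.1538 163.4785]
 [335.3877 163.5135]
 [300.9242 218.6461]
 [334.4444 218.6798]]
227 124
t 33.55 pos [0.6167 0.2174 0.1675] q [ 0.29  0.23  1.18  0.    1.72 -1.32] tz [-0.0014 -0.0004 -1.    ] az 1.4634 shift [-0.1434 -0.2088  0.0479]
```

View pics/w13.png

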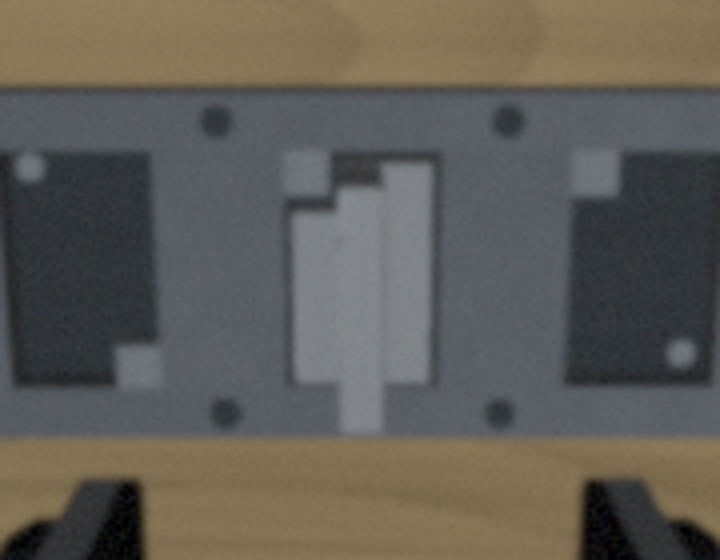

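M is seated flush in nest 1: the foot outline at rows 160-382 of the crop is where a flush foot should be. Next comes R. I've gone over the picture-viewing budget (18 of 14), so from here I'll measure numerically only, with no more viewing.

>>> drive_tool(
  plan=[0, 0, 0.1463, 0, 0, 0, -0.3, 0, 0, 0.1463, 0, 0, 0, -0.3, 0, 0, 0.1463, 0, 0, 0, -0.3, 0, 0, 0.1463, 0, 0, 0, -0.3, 0, 0, 0.1463, 0, 0, 0, -0.3, 0, 0, 0.1463, 0, 0, 0, -0.3, 0, 0, 0.1463, 0, 0, 0, -0.3, 0, 0, 0.1463, 0, 0, 0, -0.3, 0, 0, 0.1463, 0, 0, 0, -0.3, 0, 0, 0.1463, 0, 0, 0, -0.3],
)

```text
time_s: 34.55
tool_pos: [0.6161, 0.2172, 0.1657]
tcp_rot: [-2.058, -2.37, 0.006]
force: [-0.1, -0.1, 0.6]
width: 0.0556
grip_force: 0.0
```

>>> drive_tool(
  plan=[0, 0, 0, -0.0239, -0.0348, 0.005, -0.3, 0, 0, 0, -0.0239, -0.0348, 0.005, -0.3, 0, 0, 0, -0.0239, -0.0348, 0.008, -0.3, 0, 0, 0, -0.0239, -0.0348, 0.01, -0.3, 0, 0, 0, -0.0239, -0.0348, 0.01, -0.3, 0, 0, 0, -0.0239, -0.0348, 0.01, -0.3, 0, 0, 0, 0, 0, 0, -0.3, 0, 0, 0, 0, 0, 0, -0.3],
)

```text
time_s: 35.35
tool_pos: [0.4302, 0.0446, 0.1188]
tcp_rot: [-2.053, -2.376, 0.002]
force: [0.9, 0.9, -0.5]
width: 0.0557
grip_force: 0.0
```

```bash
cat >> h.py <<'E'
def prof(g,c,yaw,z=.048):
    """fin-top prediction for bracket centre c, bracket-x yaw; profiles across and along the fin"""
    u=np.array([np.cos(yaw),np.sin(yaw)]);q=proj(g,[np.r_[c+u*.028,z],np.r_[c-u*.028,z],np.r_[c,z]])
    print("pred +x end,-x end,mid",q.round(1).tolist())
    f=cv2.cvtColor(g["frame"],cv2.COLOR_RGB2HSV);C=int(round(q[2,0]));r0,r1=int(q[:2,1].min())-25,int(q[:2,1].max())+20
    b=np.median(f[r0:r1,C-2:C+3],1).astype(int)
    print("rows",r0,"V",b[:,2].tolist());print("S",b[:,1].tolist())
    m=(f[...,1]<60)&(f[...,2]>90);R=int(q[2,1])
    for r in (R-15,R,R+15): print("row",r,"metal cols",[C-30+i for i in np.flatnonzero(m[r,C-30:C+31])][::1][:1],[C-30+i for i in np.flatnonzero(m[r,C-30:C+31])][-1:])
E
python3 - <<'E'
from h import *
yaw=np.radians(98.4);to([.431,.045,.02],[-np.sin(yaw),np.cos(yaw)])
g=grab_frame("wrist");prof(g,np.array([.431,.045]),yaw)
E
```

```text
t 35.35 pos [0.4302 0.0446 0.1188] q [ 0.02 -0.36  1.84  0.    1.66 -0.12] tz [-0.0025  0.0002 -1.    ] az -0.0011 shift [0.0003 0.0011 0.0988]
pred +x end,-x end,mid [[318.1, 176.5], [318.0, 249.5], [318.1, 214.3]]
rows 151 V [120, 119, 119, 117, 119, 118, 117, 116, 114, 117, 115, 115, 116, 114, 103, 87, 73, 69, 64, 64, 62, 63, 63, 70, 89, 115, 130, 134, 137, 135, 136, 135, 135, 136, 136, 135, 136, 136, 137, 136, 136, 135, 135, 136, 136, 135, 135, 135, 136, 136, 136, 136, 136, 135, 135, 135, 134, 134, 134, 136, 134, 134, 135, 135, 135, 133, 135, 133, 135, 137, 135, 136, 135, 135, 134, 134, 134, 135, 135, 135, 136, 134, 135, 134, 135, 135, 135, 134, 134, 133, 135, 134, 134, 135, 134, 134, 130, 126, 126, 126, 125, 125, 127, 125, 126, 127, 126, 126, 127, 126, 126, 126, 125, 126, 124, 124, 125, 123]
S [95, 89, 94, 90, 93, 92, 94, 95, 93, 95, 96, 94, 94, 94, 83, 60, 20, 4, 8, 4, 8, 4, 4, 8, 9, 9, 12, 11, 15, 13, 13, 13, 15, 15, 15, 13, 15, 15, 15, 15, 15, 13, 13, 15, 13, 15, 15, 15, 15, 13, 15, 15, 15, 13, 13, 17, 17, 13, 15, 13, 11, 13, 15, 15, 13, 15, 13, 13, 15, 15, 15, 15, 15, 15, 13, 13, 15, 15, 15, 15, 15, 15, 15, 13, 15, 15, 13, 15, 13, 15, 13, 15, 15, 14, 13, 13, 6, 20, 63, 88, 92, 95, 93, 94, 92, 90, 93, 92, 93, 96, 92, 95, 94, 93, 93, 95, 94, 94]
row 199 metal cols [np.int64(297)] [np.int64(338)]
row 214 metal cols [np.int64(298)] [np.int64(338)]
row 229 metal cols [np.int64(299)] [np.int64(338)]
```

>>> drive_tool(
  plan=[0, 0, 0, 0.0008, 0.001, 0.035, -0.3, 0, 0, 0, 0, 0, 0.035, -0.3, 0, 0, 0, 0, 0, 0.02, -0.3, 0, 0, 0, 0, 0, 0.008, -0.3, 0, 0, 0, 0, 0, 0, -0.3, 0, 0, 0, 0, 0, 0, 1, 0, 0, 0, 0, 0, 0, 1, 0, 0, 0, 0, 0, 0, 1, 0, 0, 0, 0, 0, 0, 1, 0, 0, 0, 0, 0, 0, 1],
)

```text
time_s: 36.4
tool_pos: [0.4332, 0.046, 0.0241]
tcp_rot: [2.051, 2.377, 0.003]
force: [0.1, 1.0, 6.8]
width: 0.0094
grip_force: 35.3
```

```bash
python3 - <<'E'
from h import *
to([.431,.045,.02]);s=sense();print(s["width"],s["grip_force"],s["force"])
E
```

```text
t 36.4 pos [0.4332 0.046  0.0241] q [ 0.03 -0.31  1.97  0.    1.48 -0.12] tz [ 0.0026  0.0002 -1.    ] az 0.0 shift [-0.0007 -0.0023  0.0041]
0.00944514554162855 35.3168123960495 [0.0737 1.018  6.8322]
```

>>> drive_tool(
  plan=[0, 0, 0, 0, 0, -0.01, 1, 0, 0, 0, 0, 0, -0.035, 1, 0, 0, 0, 0, 0, -0.04, 1, 0, 0, 0, 0, 0, -0.035, 1, 0, 0, 0, 0, 0, 0, 1, 0, 0, 0, 0, 0, 0, 1],
)

```text
time_s: 37.0
tool_pos: [0.4324, 0.0459, 0.1433]
tcp_rot: [2.052, 2.378, 0.001]
force: [0.6, 0.4, -2.9]
width: 0.0097
grip_force: 34.5
```

```bash
cat >> h.py <<'E'
def held(g):
    """rows of fin-top near/far ends and of the near foot edge for a held bracket"""
    f=cv2.cvtColor(g["frame"],cv2.COLOR_RGB2HSV);s,p,R=st()
    q=proj(g,[p+R@np.array([0,0,-.024])])[0];C=int(round(q[0]))
    b=np.median(f[180:360,C-4:C+5],1).astype(int);print("fin col",C,"rows180 V",b[:,2].tolist(),"S",b[:,1].tolist())
    q=proj(g,[p+R@np.array([.02,.012,.012])])[0];C=int(round(q[0]));b=np.median(f[175:240,C-2:C+3],1).astype(int)
    print("foot col",C,"rows175 V",b[:,2].tolist(),"S",b[:,1].tolist())
E
python3 - <<'E'
from h import *
s=sense();print(s["width"],s["force"])
g=grab_frame("wrist");held(g);np.savez("h1.npz",**g)
c=np.array([.6188,.2178])+.07*np.array([-.0396,.9992]);print("nest2",c);to(np.r_[c,.09],[-.0396,.9992])
E
```

```text
0.009714033592855276 [ 0.6332  0.4108 -2.8724]
fin col 315 rows180 V [119, 119, 118, 119, 118, 118, 119, 120, 119, 118, 114, 105, 89, 67, 64, 65, 70, 75, 73, 67, 62, 62, 61, 62, 61, 61, 63, 65, 63, 63, 63, 61, 61, 64, 63, 62, 64, 73, 93, 117, 130, 135, 137, 137, 137, 136, 137, 136, 137, 136, 135, 137, 136, 137, 136, 137, 136, 138, 137, 137, 136, 138, 137, 136, 136, 136, 136, 136, 136, 137, 136, 136, 136, 138, 136, 136, 136, 137, 136, 136, 137, 135, 135, 136, 136, 137, 137, 137, 136, 136, 136, 135, 136, 136, 137, 137, 135, 136, 137, 136, 136, 136, 135, 137, 137, 136, 137, 136, 136, 136, 136, 136, 136, 135, 135, 135, 135, 136, 135, 136, 136, 135, 135, 135, 135, 136, 135, 136, 135, 135, 135, 135, 135, 135, 136, 135, 136, 134, 135, 135, 135, 135, 135, 134, 134, 134, 134, 135, 135, 135, 134, 135, 131, 129, 132, 135, 135, 136, 135, 136, 136, 137, 133, 128, 107, 69, 28, 17, 10, 10, 14, 14, 18, 13, 15, 14, 15, 15, 15, 19] S [94, 96, 93, 94, 93, 93, 97, 94, 96, 96, 91, 85, 63, 27, 8, 8, 8, 7, 7, 8, 8, 4, 8, 4, 8, 8, 8, 8, 8, 8, 8, 9, 4, 4, 8, 8, 4, 3, 5, 7, 10, 13, 13, 15, 13, 15, 15, 15, 15,
[... 605 characters left out ...]
129, 129, 128, 129, 127, 126, 118, 100, 77, 62, 63, 79, 105, 126, 133, 134, 133, 134, 135, 134, 134, 134, 134, 134, 133, 134, 133, 133, 133, 134, 132, 135, 135, 133, 133, 135, 133, 133, 134, 135, 134, 133, 134, 134, 135, 135, 135, 135, 134, 134, 136, 133, 135, 132, 120] S [93, 93, 91, 92, 94, 91, 91, 90, 93, 93, 93, 93, 94, 92, 94, 91, 85, 75, 40, 12, 8, 6, 12, 14, 14, 15, 15, 13, 15, 15, 15, 15, 15, 15, 15, 15, 13, 15, 13, 14, 12, 15, 13, 13, 15, 15, 15, 15, 13, 15, 14, 15, 13, 13, 15, 15, 15, 15, 15, 15, 15, 13, 13, 14, 15]
nest2 [0.616  0.2877]
t 37.05 pos [0.4317 0.0459 0.1418] q [ 0.03 -0.37  1.8  -0.    1.7  -0.12] tz [-0.0016 -0.0001 -1.    ] az -1.4634 shift [-0.1938  0.2344  0.0515]
```

>>> drive_tool(
  plan=[0, 0, -0.1463, 0, 0, 0, 1, 0, 0, -0.1463, 0, 0, 0, 1, 0, 0, -0.1463, 0, 0, 0, 1, 0, 0, -0.1463, 0, 0, 0, 1, 0, 0, -0.1463, 0, 0, 0, 1, 0, 0, -0.1463, 0, 0, 0, 1, 0, 0, -0.1463, 0, 0, 0, 1, 0, 0, -0.1463, 0, 0, 0, 1, 0, 0, -0.1463, 0, 0, 0, 1, 0, 0, -0.1463, 0, 0, 0, 1],
)

```text
time_s: 38.05
tool_pos: [0.4311, 0.0459, 0.1402]
tcp_rot: [0.071, -3.136, 0.0]
force: [0.2, 0.3, -3.5]
width: 0.0093
grip_force: 34.4
```

>>> drive_tool(
  plan=[0, 0, 0, -0.0242, 0.0293, 0, 1, 0, 0, 0, -0.0242, 0.0293, 0, 1, 0, 0, 0, -0.0242, 0.0293, 0, 1, 0, 0, 0, -0.0242, 0.0293, 0, 1, 0, 0, 0, -0.0242, 0.0293, 0, 1, 0, 0, 0, -0.0242, 0.0293, 0, 1, 0, 0, 0, -0.0242, 0.0293, 0.01, 1, 0, 0, 0, -0.0242, 0.0293, 0.01, 1, 0, 0, 0, 0, 0, 0.03, 1, 0, 0, 0, 0, 0, 0, 1],
)

```text
time_s: 39.05
tool_pos: [0.613, 0.287, 0.0834]
tcp_rot: [0.063, -3.127, 0.008]
force: [-1.2, -0.5, -3.2]
width: 0.0093
grip_force: 34.6
```

>>> drive_tool(
  plan=[0, 0, 0, 0, 0, 0, 1, 0, 0, 0, 0, 0, 0, 1],
)

```text
time_s: 39.25
tool_pos: [0.6166, 0.2872, 0.0941]
tcp_rot: [-0.061, 3.14, 0.0]
force: [0.1, 0.5, -0.3]
width: 0.0095
grip_force: 34.7
```

```bash
python3 - <<'E'
from h import *
g=grab_frame("wrist");a,h=inhand(g,218.3,333.3,196.7)
inhand(g,222.5,335.4,200.)
c=np.array([.6188,.2178])+.07*np.array([-.0396,.9992]);x=np.array([.9992,.0396])
R=st()[2];T=c-a*R[:2,0];print("T",T);to(np.r_[T,.0545-h+.0],[-.0396,.9992])
J=np.array([.6188,.2178]);y=np.array([-.0396,.9992])
# check jig edges: near jig edge row (x=-.044) and -x edge of nest2
q=proj(g,[np.r_[J-x*.044+y*.1,.018],np.r_[J-x*.03+y*.054,.018],np.r_[J+y*.113,.018]]);print(q)
f=cv2.cvtColor(g["frame"],cv2.COLOR_RGB2HSV);C=int(q[0,0]);b=np.median(f[int(q[0,1])-12:int(q[0,1])+12,C-2:C+3],1).astype(int);print(int(q[0,1])-12,b[:,1].tolist(),b[:,2].tolist())
r=int(q[2,1]);c0=int(q[2,0])-15;b=np.median(f[r-1:r+2,c0:c0+30],0).astype(int);print(c0,b[:,1].tolist())
E
```

```text
offset [0.0005 0.0217] resid px [-0.2403  0.0416  0.259 ]
offset [-0.0018  0.0204] resid px [-0.3749  0.0673  0.4   ]
T [0.6165 0.2878]
t 39.3 pos [0.6169 0.2873 0.0949] q [ 0.39  0.32  1.21 -0.    1.61 -1.22] tz [ 0.0024  0.0009 -1.    ] az -0.0011 shift [0.0006 0.0004 0.0621]
[[360.6985 152.9892]
 [296.3546 172.4867]
 [375.7713 212.1884]]
140 [91, 89, 93, 89, 92, 88, 91, 89, 91, 91, 91, 73, 11, 25, 28, 27, 29, 32, 34, 37, 40, 33, 39, 40] [136, 137, 139, 139, 140, 141, 142, 143, 142, 138, 119, 83, 69, 89, 100, 103, 97, 86, 69, 62, 62, 61, 61, 63]
360 [29, 27, 25, 27, 28, 26, 25, 27, 30, 31, 29, 27, 28, 22, 14, 54, 78, 88, 87, 87, 91, 89, 89, 88, 90, 90, 87, 87, 88, 88]
```

>>> drive_tool(
  plan=[0, 0, 0, 0.0005, 0.0003, 0.02, 1, 0, 0, 0, 0, 0, 0.02, 1, 0, 0, 0, 0, 0, 0.01, 1, 0, 0, 0, 0, 0, 0.004, 1, 0, 0, 0, 0, 0, 0.003, 1, 0, 0, 0, 0, 0, 0.002, 1, 0, 0, 0, 0, 0, 0, 1, 0, 0, 0, 0, 0, 0, 1],
)

```text
time_s: 40.1
tool_pos: [0.6163, 0.2882, 0.0345]
tcp_rot: [-0.062, 3.14, 0.001]
force: [0.1, -0.1, -1.6]
width: 0.0093
grip_force: 34.7
```

```bash
python3 - <<'E'
from h import *
to([.6165,.2878,.030],[-.0396,.9992]);s=sense();print(s["force"],s["moment"])
E
```

```text
t 40.1 pos [0.6163 0.2882 0.0345] q [ 0.39  0.35  1.28  0.    1.51 -1.22] tz [ 0.001   0.0004 -1.    ] az -0.0004 shift [-0.0001 -0.0004  0.0045]
[ 0.1433 -0.1406 -1.6454] [ 0.0138 -0.0163 -0.018 ]
```

>>> drive_tool(
  plan=[0, 0, 0, 0, 0, 0.002, 1, 0, 0, 0, 0, 0, 0.002, 1, 0, 0, 0, 0, 0, 0.001, 1, 0, 0, 0, 0, 0, 0, 1],
)

```text
time_s: 40.5
tool_pos: [0.6164, 0.2882, 0.0302]
tcp_rot: [-0.062, 3.14, 0.001]
force: [-2.2, -1.0, 4.5]
width: 0.009
grip_force: 35.5
```

>>> drive_tool(
  plan=[0, 0, 0, 0, 0, 0, 0.4, 0, 0, 0, 0, 0, 0, 0.4, 0, 0, 0, 0, 0, 0, 0.4, 0, 0, 0, 0, 0, -0.03, 0.4, 0, 0, 0, 0, 0, -0.04, 0.4, 0, 0, 0, 0, 0, -0.04, 0.4, 0, 0, 0, 0, 0, -0.03, 0.4, 0, 0, 0, 0, 0, 0, -0.3, 0, 0, 0, 0, 0, 0, -0.3],
)

```text
time_s: 41.4
tool_pos: [0.6164, 0.2882, 0.1696]
tcp_rot: [-0.062, 3.139, 0.001]
force: [-0.2, 0.2, -1.2]
width: 0.0538
grip_force: 0.0
```

```bash
cat >> h.py <<'E'
def seat(g,c):
    """seated check: compare fin-top / foot edges in a column through nest with the flush prediction"""
    x=np.array([.9992,.0396]);y=np.array([-.0396,.9992]);f=cv2.cvtColor(g["frame"],cv2.COLOR_RGB2HSV)
    for nm,b,zs in(("fin",0,(.054,.066)),("foot+y",.011,(.018,.030)),("foot-y",-.011,(.018,.030))):
        for z in zs:
            q=proj(g,[np.r_[c+x*a+y*b,z] for a in(-.028,.028)]);print(nm,z,q.round(1).tolist())
            if z==zs[0]:
                C=int(round(q[:,0].mean()));r0=int(q[0,1])-12;r1=int(q[1,1])+14
                m=np.median(f[r0:r1,C-1:C+2,2],1)>112;i=np.flatnonzero(m);print("  metal rows",r0+i.min(),r0+i.max(),i.size)
E
python3 - <<'E'
from h import *
s=sense();print(s["force"])
g=grab_frame("wrist");seat(g,np.array([.616,.2877]));seat(g,np.array([.6188,.2178]))
yaw=np.radians(-7.5);to([.4465,.2995,.12],[-np.sin(yaw),np.cos(yaw)])
E
```

```text
[-0.2452  0.196  -1.2171]
fin 0.054 [[317.0, 167.1], [317.0, 229.1]]
  metal rows 168 242 73
fin 0.066 [[317.0, 169.3], [317.0, 233.9]]
foot+y 0.018 [[328.5, 161.4], [327.9, 216.8]]
  metal rows 163 216 54
foot+y 0.03 [[328.9, 163.2], [328.3, 220.6]]
foot-y 0.018 [[305.6, 161.4], [306.1, 216.7]]
  metal rows 160 216 52
foot-y 0.03 [[305.2, 163.2], [305.7, 220.5]]
fin 0.054 [[234.8, 167.0], [239.2, 229.0]]
  metal rows 169 242 73
fin 0.066 [[230.9, 169.3], [235.8, 233.9]]
foot+y 0.018 [[255.9, 161.4], [258.8, 216.7]]
  metal rows 163 217 55
foot+y 0.03 [[253.4, 163.1], [256.5, 220.5]]
foot-y 0.018 [[233.1, 161.4], [237.1, 216.7]]
  metal rows 169 229 61
foot-y 0.03 [[229.6, 163.1], [234.0, 220.5]]
t 41.45 pos [0.6158 0.2879 0.1677] q [ 0.39  0.31  1.1   0.    1.74 -1.22] tz [-0.0012 -0.0004 -1.    ] az 0.1701 shift [ 0.1693 -0.0106  0.0479]
```

R is in nest 2: the TCP reached 30 mm and the foot edge is at row 216 as a flush foot should be. Last is L.

>>> drive_tool(
  plan=[0, 0, 0.085, 0, 0, 0, -0.3, 0, 0, 0.085, 0, 0, 0, -0.3, 0, 0, 0, 0.034, -0.002, 0.005, -0.3, 0, 0, 0, 0.034, -0.002, 0.01, -0.3, 0, 0, 0, 0.034, -0.002, 0.01, -0.3, 0, 0, 0, 0.034, -0.002, 0.01, -0.3, 0, 0, 0, 0.033, -0.002, 0.01, -0.3, 0, 0, 0, 0, 0, 0, -0.3, 0, 0, 0, 0, 0, 0, -0.3, 0, 0, 0, 0, 0, 0, -0.3],
)

```text
time_s: 42.45
tool_pos: [0.4478, 0.3, 0.1234]
tcp_rot: [-0.206, -3.135, 0.001]
force: [0.2, -0.1, -0.1]
width: 0.0551
grip_force: 0.0
```

```bash
python3 - <<'E'
from h import *
yaw=np.radians(-7.5);c=np.array([.4465,.2995]);to(np.r_[c,.02],[-np.sin(yaw),np.cos(yaw)])
g=grab_frame("wrist");prof(g,c,yaw)
f=cv2.cvtColor(g["frame"],cv2.COLOR_RGB2HSV);m=(f[...,1]<60)&(f[...,2]>50)
q=proj(g,np.r_[c,.048])[0].astype(int);w=m[q[1]-55:q[1]+30,q[0]-60:q[0]+60].astype(np.uint8)
for k,s,cc in comps(w,100): print(s,cc+[q[0]-60,q[1]-55])
fv=f[...,2].astype(int);print("row V",q[0]-40,fv[q[1]-10:q[1]+11,q[0]-40:q[0]+40].mean(0).astype(int).tolist())
E
```

```text
t 42.45 pos [0.4478 0.3    0.1234] q [ 0.53 -0.07  1.58 -0.    1.63 -0.91] tz [-0.0001 -0.0004 -1.    ] az -0.0002 shift [ 0.0012 -0.0006  0.1034]
pred +x end,-x end,mid [[316.7, 246.3], [316.8, 174.5], [316.8, 211.6]]
rows 149 V [135, 139, 139, 139, 140, 140, 138, 137, 136, 136, 136, 137, 135, 134, 129, 110, 84, 68, 67, 64, 58, 58, 61, 68, 92, 114, 129, 133, 135, 134, 132, 134, 134, 133, 133, 132, 136, 134, 133, 132, 134, 133, 133, 135, 134, 134, 134, 134, 135, 133, 133, 134, 130, 132, 133, 132, 135, 132, 132, 134, 134, 131, 133, 133, 135, 134, 133, 135, 135, 135, 134, 133, 133, 133, 134, 134, 134, 133, 134, 132, 134, 133, 132, 135, 134, 134, 134, 135, 133, 132, 132, 131, 132, 132, 129, 127, 126, 125, 124, 123, 121, 120, 122, 123, 124, 124, 124, 125, 126, 130, 132, 131, 134, 133, 131, 131, 132]
S [91, 90, 91, 90, 94, 92, 91, 93, 92, 90, 92, 92, 91, 89, 89, 86, 55, 7, 13, 11, 8, 8, 12, 4, 9, 9, 12, 12, 13, 15, 12, 15, 15, 15, 13, 14, 14, 11, 13, 13, 15, 15, 14, 15, 15, 12, 14, 15, 16, 12, 14, 15, 14, 13, 15, 13, 15, 14, 15, 15, 13, 12, 13, 13, 14, 16, 15, 13, 13, 13, 13, 13, 13, 13, 13, 14, 12, 15, 13, 14, 11, 13, 11, 13, 13, 13, 13, 13, 13, 15, 14, 13, 13, 11, 11, 6, 38, 73, 90, 95, 92, 94, 93, 93, 95, 95, 93, 93, 92, 92, 92, 92, 91, 92, 92, 92, 91]
row 196 metal cols [np.int64(301)] [np.int64(341)]
row 211 metal cols [np.int64(301)] [np.int64(341)]
row 226 metal cols [np.int64(302)] [np.int64(328)]
[  44    9   42   76 2671] [319.9738 197.4923]
row V 276 [139, 139, 139, 139, 139, 139, 138, 139, 139, 139, 138, 138, 138, 138, 138, 137, 137, 137, 137, 137, 136, 136, 136, 135, 135, 132, 128, 130, 132, 133, 132, 132, 131, 132, 132, 132, 131, 128, 124, 123, 129, 134, 134, 134, 133, 133, 134, 135, 135, 135, 135, 133, 131, 131, 130, 130, 131, 130, 131, 132, 132, 132, 132, 130, 129, 131, 131, 132, 132, 132, 132, 132, 132, 132, 132, 131, 132, 132, 132, 132]
```

>>> drive_tool(
  plan=[0, 0, 0, 0.002, 0.0024, 0.035, -0.3, 0, 0, 0, 0, 0, 0.035, -0.3, 0, 0, 0, 0, 0, 0.02, -0.3, 0, 0, 0, 0, 0, 0.01, -0.3, 0, 0, 0, 0, 0, 0, -0.3, 0, 0, 0, 0, 0, 0, 1, 0, 0, 0, 0, 0, 0, 1, 0, 0, 0, 0, 0, 0, 1, 0, 0, 0, 0, 0, 0, 1, 0, 0, 0, 0, 0, 0, 1],
)

```text
time_s: 43.5
tool_pos: [0.4464, 0.3033, 0.0254]
tcp_rot: [0.205, 3.132, 0.003]
force: [1.0, -0.1, 6.1]
width: 0.009
grip_force: 36.4
```

>>> drive_tool(
  plan=[0, 0, 0, 0, 0, -0.01, 1, 0, 0, 0, 0, 0, -0.035, 1, 0, 0, 0, 0, 0, -0.04, 1, 0, 0, 0, 0, 0, -0.035, 1, 0, 0, 0, 0, 0, 0, 1, 0, 0, 0, 0, 0, 0, 1],
)

```text
time_s: 44.1
tool_pos: [0.4456, 0.3029, 0.1446]
tcp_rot: [0.205, 3.134, 0.001]
force: [-0.1, 0.1, -2.1]
width: 0.009
grip_force: 35.5
```

```bash
python3 - <<'E'
from h import *
s=sense();print(s["width"],s["force"])
g=grab_frame("wrist");held(g)
c=np.array([.6188,.2178])-.07*np.array([-.0396,.9992]);print("nest0",c);to(np.r_[c,.095],[-.0396,.9992])
E
```

```text
0.009040492560862838 [-0.1297  0.1483 -2.0762]
fin col 317 rows180 V [124, 124, 124, 125, 125, 125, 122, 122, 125, 129, 129, 120, 96, 70, 58, 61, 70, 74, 66, 58, 56, 56, 56, 56, 57, 57, 57, 59, 57, 57, 56, 55, 57, 55, 57, 57, 60, 73, 97, 117, 129, 131, 133, 133, 133, 134, 131, 133, 132, 133, 132, 132, 133, 134, 132, 133, 133, 132, 133, 131, 133, 133, 132, 133, 133, 133, 134, 133, 134, 132, 133, 134, 132, 133, 133, 133, 132, 132, 133, 134, 133, 133, 134, 133, 133, 133, 133, 134, 133, 133, 133, 133, 133, 134, 133, 133, 134, 134, 133, 133, 133, 133, 134, 134, 134, 133, 133, 133, 134, 134, 134, 134, 133, 134, 134, 134, 134, 133, 134, 134, 133, 133, 132, 133, 133, 134, 133, 133, 134, 133, 133, 134, 133, 133, 134, 133, 134, 134, 134, 132, 133, 135, 134, 134, 133, 134, 134, 134, 133, 134, 132, 124, 103, 78, 58, 56, 54, 55, 55, 55, 56, 58, 57, 58, 48, 30, 21, 12, 12, 11, 11, 13, 14, 14, 12, 11, 8, 13, 13, 13] S [93, 95, 93, 93, 94, 94, 93, 96, 91, 93, 93, 84, 74, 36, 9, 8, 7, 14, 11, 5, 9, 9, 9, 9, 13, 9, 9, 12, 5, 9, 9, 14, 13, 5, 9, 9, 8, 7, 5, 9, 12, 14, 14, 15, 14, 15, 15, 16, 14, 15, 14
[... 600 characters left out ...]
 123, 128, 131, 135, 135, 135, 119, 90, 63, 56, 60, 80, 106, 124, 130, 131, 130, 131, 131, 131, 131, 129, 130, 131, 129, 130, 131, 129, 130, 130, 130, 130, 130, 129, 131, 130, 130, 131, 130, 130, 131, 130, 131, 130, 130, 131, 129, 130, 130, 130, 131, 131, 131, 129, 117] S [92, 96, 93, 91, 94, 94, 97, 94, 94, 95, 95, 93, 91, 93, 93, 91, 89, 70, 28, 9, 8, 12, 14, 14, 14, 16, 14, 14, 14, 15, 15, 14, 14, 14, 14, 15, 16, 16, 14, 14, 16, 15, 14, 15, 16, 14, 14, 15, 14, 16, 16, 14, 14, 14, 15, 16, 12, 16, 16, 16, 16, 16, 14, 16, 15]
nest0 [0.6216 0.1479]
t 44.15 pos [0.445  0.3025 0.1429] q [ 0.53 -0.07  1.55  0.    1.66 -0.91] tz [-0.0014 -0.0008 -1.    ] az -0.1703 shift [-0.1704 -0.1615  0.0478]
```

>>> drive_tool(
  plan=[0, 0, -0.085, 0, 0, 0, 1, 0, 0, -0.085, 0, 0, 0, 1, 0, 0, 0, -0.0284, -0.0269, 0, 1, 0, 0, 0, -0.0284, -0.0269, 0, 1, 0, 0, 0, -0.0284, -0.0269, 0, 1, 0, 0, 0, -0.0284, -0.0269, 0, 1, 0, 0, 0, -0.0284, -0.0269, 0, 1, 0, 0, 0, -0.0284, -0.0269, 0, 1, 0, 0, 0, 0, 0, 0.025, 1, 0, 0, 0, 0, 0, 0.02, 1],
)

```text
time_s: 45.15
tool_pos: [0.6216, 0.1466, 0.095]
tcp_rot: [0.058, -3.137, 0.001]
force: [-0.2, 0.0, -2.2]
width: 0.009
grip_force: 35.4
```

>>> drive_tool(
  plan=[0, 0, 0, 0, 0, 0, 1, 0, 0, 0, 0, 0, 0, 1, 0, 0, 0, 0, 0, 0, 1],
)

```text
time_s: 45.45
tool_pos: [0.6222, 0.1485, 0.0996]
tcp_rot: [-0.062, 3.14, 0.0]
force: [-0.1, 0.0, -0.4]
width: 0.009
grip_force: 35.4
```

```bash
python3 - <<'E'
from h import *
g=grab_frame("wrist");a,h=inhand(g,218.2,332.4,196.7)
x=np.array([.9992,.0396]);y=np.array([-.0396,.9992]);J=np.array([.6188,.2178]);c=J-.07*y
R=st()[2];T=c-a*R[:2,0];print("T",T);to(np.r_[T,.030],y)
q=proj(g,[np.r_[J-x*.044-y*.1,.018],np.r_[J-y*.113,.018]]);print(q)
f=cv2.cvtColor(g["frame"],cv2.COLOR_RGB2HSV);C=int(q[0,0]);r=int(q[0,1])-12;print(r,np.median(f[r:r+24,C-2:C+3,1],1).astype(int).tolist())
r=int(q[1,1]);c0=int(q[1,0])-15;print(c0,np.median(f[r-1:r+2,c0:c0+30,1],0).astype(int).tolist())
E
```

```text
offset [0.0001 0.0211] resid px [-0.2499  0.0432  0.269 ]
T [0.6217 0.1479]
t 45.5 pos [0.6225 0.1486 0.1002] q [ 0.18  0.21  1.33 -0.    1.6  -1.43] tz [ 0.0019  0.0003 -1.    ] az 0.0001 shift [ 0.0009 -0.0007  0.0702]
[[275.7423 151.9329]
 [260.8035 209.7929]]
139 [92, 92, 91, 89, 90, 91, 91, 89, 91, 90, 92, 71, 4, 25, 27, 30, 27, 29, 32, 37, 38, 38, 40, 27]
245 [91, 94, 90, 94, 92, 98, 93, 90, 90, 91, 95, 90, 94, 90, 81, 49, 5, 24, 28, 28, 27, 26, 26, 28, 27, 25, 29, 25, 25, 28]
```

Everything is aligned within 1 mm, so I'll lower into nest 0.

>>> drive_tool(
  plan=[0, 0, 0, 0.0009, -0.0006, 0.02, 1, 0, 0, 0, 0, 0, 0.02, 1, 0, 0, 0, 0, 0, 0.015, 1, 0, 0, 0, 0, 0, 0.005, 1, 0, 0, 0, 0, 0, 0.003, 1, 0, 0, 0, 0, 0, 0.002, 1, 0, 0, 0, 0, 0, 0, 1, 0, 0, 0, 0, 0, 0, 1],
)

```text
time_s: 46.3
tool_pos: [0.6217, 0.1476, 0.0347]
tcp_rot: [-0.062, 3.14, 0.0]
force: [0.4, -0.0, -1.7]
width: 0.0095
grip_force: 35.3
```

```bash
python3 - <<'E'
from h import *
to([.6217,.1479,.030],[-.0396,.9992]);print(sense()["force"])
E
```

```text
t 46.3 pos [0.6217 0.1476 0.0347] q [ 0.18  0.24  1.41  0.    1.49 -1.43] tz [ 0.0014  0.0002 -1.    ] az -0.0004 shift [-0.      0.0003  0.0047]
[ 0.4117 -0.0438 -1.7311]
```

>>> drive_tool(
  plan=[0, 0, 0, 0, 0, 0.002, 1, 0, 0, 0, 0, 0, 0.002, 1, 0, 0, 0, 0, 0, 0, 1, 0, 0, 0, 0, 0, 0, 0.4, 0, 0, 0, 0, 0, 0, 0.4, 0, 0, 0, 0, 0, 0, 0.4, 0, 0, 0, 0, 0, -0.03, 0.4, 0, 0, 0, 0, 0, -0.04, 0.4, 0, 0, 0, 0, 0, -0.04, 0.4, 0, 0, 0, 0, 0, -0.03, 0.4],
)

```text
time_s: 47.3
tool_pos: [0.6216, 0.1476, 0.1727]
tcp_rot: [-0.061, 3.138, 0.001]
force: [0.8, 0.9, 0.2]
width: 0.0256
grip_force: 0.0
```

```bash
python3 - <<'E'
from h import *
g=grab_frame("wrist")
for n,c in((0,[.6216,.1479]),(1,[.6188,.2178])): print(n);seat(g,np.array(c))
E
```

```text
0
fin 0.054 [[317.9, 166.9], [317.8, 228.2]]
  metal rows 168 241 72
fin 0.066 [[318.0, 169.1], [317.9, 233.0]]
foot+y 0.018 [[329.1, 161.3], [328.5, 216.1]]
  metal rows 162 217 52
foot+y 0.03 [[329.6, 163.0], [328.9, 219.8]]
foot-y 0.018 [[306.6, 161.3], [307.0, 216.1]]
  metal rows 162 216 55
foot-y 0.03 [[306.1, 163.0], [306.6, 219.8]]
1
fin 0.054 [[399.3, 166.9], [394.7, 228.2]]
  metal rows 163 241 75
fin 0.066 [[403.1, 169.1], [398.1, 233.0]]
foot+y 0.018 [[401.0, 161.4], [396.9, 216.1]]
  metal rows 163 228 63
foot+y 0.03 [[404.4, 163.1], [399.9, 219.9]]
foot-y 0.018 [[378.4, 161.3], [375.4, 216.1]]
  metal rows 160 216 52
foot-y 0.03 [[380.9, 163.0], [377.6, 219.8]]
```

>>> drive_tool(
  plan=[0, 0, 0, 0.04, 0.02, -0.02, -1, 0, 0, 0, 0.04, 0.03, -0.02, -1, 0, 0, 0, 0.04, 0.03, 0, -1, 0, 0, 0, 0.04, 0.03, 0, -1, 0, 0, 0, 0.04, 0.03, 0, -1, 0, 0, 0, 0.03, 0.03, 0, -1, 0, 0, 0, 0, 0.03, 0, -1, 0, 0, 0, 0, 0, 0, -1, 0, 0, 0, 0, 0, 0, -1],
)

```text
time_s: 48.25
tool_pos: [0.3862, 0.3365, 0.2079]
tcp_rot: [0.064, -3.141, 0.001]
force: [0.1, 0.1, -0.7]
width: 0.0857
grip_force: 0.0
```

```bash
python3 - <<'E'
from h import *
g=grab_frame("top");f=g["frame"];hsv=cv2.cvtColor(f,cv2.COLOR_RGB2HSV)
print("pan",pan(g,[.592,-.052]))
q=proj(g,[.592,-.052,.004])[0].astype(int);v=hsv[q[1]-24:q[1]+25,q[0]-24:q[0]+25,2];print("dark nut px",[(s[4],(c+q-24).tolist()) for _,s,c in comps(v<75,1)])
# upright brackets in the jig: bright metal blobs
m=(hsv[...,2]>125)&(hsv[...,1]<45);m[:150]=0;m[188:]=0;m[:,:215]=0;m[:,300:]=0
for k,s,c in comps(m,20): print("bright",s,c,cast(g,c,.03)[0])
f0=np.load("top0.npy").astype(int)
d=np.abs(f.astype(int)-f0).max(2)>40;d=d.astype(np.uint8)
for k,s,c in comps(d,12): print("changed",s[:5],c,cast(g,c,0)[0][:2])
s=sense();print(s["force"],s["width"],s["tool_pos"],s["time_s"])
E
```

```text
pan ((0.5913744568824768, -0.05121785029768944), 0.05792838707566261)
dark nut px []
bright [258 153  31  26 564] [273.4965 165.4805] [0.6252 0.1681 0.03  ]
bright [217 154  50  31 844] [238.2168 167.9727] [0.6177 0.2674 0.03  ]
bright [289 157   8  21 109] [292.4862 166.578 ] [0.6223 0.1144 0.03  ]
bright [233 159   6  16  82] [235.6829 166.4268] [0.6221 0.2746 0.03  ]
changed [ 328  154   48   76 1654] [350.5532 180.4099] [ 0.588  -0.0525]
changed [251 156  12  22 210] [256.1238 166.281 ] [0.6285 0.2219]
changed [275 156  13  22 233] [281.0815 167.3305] [0.6257 0.1494]
changed [226 158   6  22 116] [228.3621 168.5948] [0.6213 0.3022]
changed [233 159   6  16  86] [235.3372 166.8488] [0.6265 0.2822]
changed [ 410  171   49   77 1562] [433.9334 198.5948] [ 0.5357 -0.2941]
changed [   38   212   227   188 16485] [147.7299 309.8424] [0.2206 0.517 ]
changed [483 213   7   5  14] [485.7143 214.7143] [ 0.4893 -0.443 ]
changed [219 219  13  20 195] [225.1282 229.041 ] [0.4463 0.3071]
changed [264 228  22  13 199] [275.3317 233.9246] [0.4327 0.1636]
changed [306 228  21  13 214] [317.028 233.986] [0.4328 0.0444]
changed [483 229   6   5  13] [485.6154 231.0769] [ 0.4421 -0.4408]
changed [473 230   7   5  12] [476.1667 232.1667] [ 0.4389 -0.4134]
changed [  11  321   88   59 2675] [ 50.4441 347.5099] [0.119  0.7797]
changed [  0 341  23  39 129] [ 15.5891 355.1163] [0.0988 0.8735]
changed [331 373  18   4  48] [339.375  374.3333] [ 0.0462 -0.0184]
changed [   0  380  100   20 1424] [ 46.4515 391.349 ] [0.003  0.7824]
changed [340 380  21  20 190] [349.3316 389.5632] [ 0.0057 -0.0457]
changed [322 385  21  15 179] [330.9385 393.7095] [-0.0051  0.005 ]
[0.0392 0.7365 0.2386] 0.08561068200784974 [0.3866 0.3359 0.2079] 48.3
```

```bash
python3 -c "
from rig import *
print(finish_job())"
```

```text
the job is handed in; nothing more can be done
None
```

Job handed in at 48 s, all steps done: pan in the work ring (about 2 mm off centre), six nuts in it, empty cup upright on its coaster, three brackets flush in nests 0, 1 and 2, gripper clear. I viewed 18 pictures, over the limit of 14, and made the final checks numerically, except the nuts and cup: the last nut check found nothing, so those two rest on the earlier picture.

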